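# Stack the sample cases from the sloping rack

## Task

Restow the two sample cases from the sloping rack squarely on the case that stands on the black plinth: first the deep one, then the shallow one on top of it, each right way up with its foot rim dropped fully over the lid panel below. Once each is down, press it home firmly, with about 20 N for half a second, but treat the cases gently: 50 N between two of them would crack a lid. Leave the beaker, the bottle and the dish where they are.

Things in the scene. Friction and masses are not known exactly. Their poses are not given: they have to be found in the camera images.
- rack: Fixed aluminium rack: deck 270 mm wide (y), 160 mm long, sloping 32 degrees, surface rising towards +x from 23 to 107 mm, lip 14 mm high square to the deck along the low edge. Two cases lie on it side by side, centres about 140 mm apart, low ends against the lip; which is left or right varies. Origin: on the bench under the middle of the deck; z up
- plinth: Fixed black plinth 150 (x) x 86 (y) x 20 mm high with a raised panel 106 x 42 x 5 mm that locates the first case. Origin: centre of the underside, on the bench; z up
- base_case: Closed grey plastic case, 120 (x) x 56 (y) mm, foot to lid edge 50 mm. Raised lid panel 106 x 42 x 5 mm; the foot is a hollow rim 6 mm deep that drops round the panel below, 2 mm play a side, only when square. Origin: centre of underside, foot level; z out through the lid; ends alike. 0.7 kg. Stands on the plinth, foot 20 mm above the bench; the next case's foot goes 50 mm above this origin
- deep_case: Closed grey plastic case, 120 (x) x 56 (y) mm, foot to lid edge 56 mm (the deepest). Raised lid panel 106 x 42 x 5 mm; the foot is a hollow rim 6 mm deep that drops round the panel below, 2 mm play a side, only when square. Origin: centre of underside, foot level; z out through the lid; ends alike. 0.35 to 0.65 kg. Starts tilted on the rack, x up the slope; the next case's foot goes 56 mm above this origin
- shallow_case: Closed grey plastic case, 120 (x) x 56 (y) mm, foot to lid edge 40 mm (the lowest). Raised lid panel 106 x 42 x 5 mm; the foot is a hollow rim 6 mm deep that drops round the panel below, 2 mm play a side, only when square. Origin: centre of underside, foot level; z out through the lid; ends alike. 0.25 to 0.45 kg. Starts tilted on the rack, x up the slope
- beaker: Bystander: glass beaker, 68 mm across, 90 mm high, near an end of the plinth. Origin: centre of the underside
- bottle: Bystander: clear plastic bottle with white cap, 60 mm across, 170 mm high. Origin: centre of the underside
- dish: Bystander: shallow steel dish, 100 mm across, 25 mm high. Origin: centre of the underside
Mind the look-alikes: they are no part of the job. What is shaped like the base_case but pink or purple is not meant.

How it is judged:
On the way, in this order (a step that is already met when the one before it is completed fails the run):
1. the deep case is fully seated on the base case and is pressed home (12 N or more between the two) (z of deep_case in the frame of base_case between 0.047 and 0.052 m and horizontal distance between deep_case and base_case below 0.005 m and angle between the x axis of deep_case and the x axis of base_case, either way round below 0.08 rad and angle between deep_case's own z axis and vertical below 0.04 rad and contact force between deep_case and base_case above 12 N), for 0.15 s.
2. the shallow case is fully seated on the deep case and is pressed home (12 N or more between the two) (z of shallow_case in the frame of deep_case between 0.053 and 0.058 m and horizontal distance between shallow_case and deep_case below 0.005 m and angle between the x axis of shallow_case and the x axis of deep_case, either way round below 0.08 rad and angle between each of shallow_case, deep_case's own z axis and vertical below 0.04 rad and z of deep_case in the frame of base_case between 0.047 and 0.052 m and horizontal distance between deep_case and base_case below 0.005 m and angle between the x axis of deep_case and the x axis of base_case, either way round below 0.08 rad and contact force between shallow_case and deep_case above 12 N), for 0.15 s.
At the end, for the whole second after the job is handed in: The base case is still seated on the plinth (within 5 mm of its centre), the deep case is seated on it and the shallow case on the deep one: each foot within +2/-3 mm of its full-home height, centres within 5 mm, turned less than 0.08 rad from the case below, upright within 0.04 rad, at rest (z of base_case in the frame of plinth below 0.022 m and horizontal distance between base_case and plinth below 0.005 m and angle between each of base_case, deep_case, shallow_case's own z axis and vertical below 0.04 rad and z of deep_case in the frame of base_case between 0.047 and 0.052 m and horizontal distance between deep_case and base_case below 0.005 m and angle between the x axis of deep_case and the x axis of base_case, either way round below 0.08 rad and z of shallow_case in the frame of deep_case between 0.053 and 0.058 m and horizontal distance between shallow_case and deep_case below 0.005 m and angle between the x axis of shallow_case and the x axis of deep_case, either way round below 0.08 rad and linear speed of each of deep_case, shallow_case, base_case below 0.02 m/s); the robot touches nothing.
It fails at once if more than 50 N between two cases (contact force between any of deep_case, shallow_case and base_case above 50 N or contact force between shallow_case and deep_case above 50 N).
It fails at once if a bystander (beaker, bottle or dish) moved more than 20 mm (distance of any of beaker, bottle, dish from where it was at the start of the episode above 0.02 m).
It also fails if it takes over 64 s, if anything falls off the work surface, if the arm or the gripper's body presses on something with over 40 N, if the wrist force passes 120 N, or if a joint passes its speed limit or range.

## Robot

A 7-joint arm with a two-finger parallel gripper is mounted at the origin on the work surface. World frame = base frame: x ahead of the robot, y to its left, z up, the work surface at z = 0. Lengths are in m, angles in rad, forces in N, time in s.
With the tool pointing down it reaches from about 0.425 to 0.95 m from the base axis. Payload 4.7 kg.
Tool frame: the origin (TCP) lies on the centre line of the jaws, within the pads' length; the fingertips stand 22 mm ahead of it and the grasp point (between the pads) lies 3 mm ahead of it; z points along the fingers, y is the direction in which the jaws open and shut (so a half turn about z gives the same grasp; the last joint's range is limited). The gripper opens to 87 mm and grips with 3 to 60 N. Pads are 19 mm wide; open, the fingers measure 117 mm over their backs; the gripper's body (75 mm by 190 mm) begins 51 mm behind the grasp point.
Start: joints at [-1.373, 0.469, -0.049, 1.532, 0.024, 1.141, -0.082], TCP at [0.152, 0.658, 0.245] pointing down, gripper open.
Joint ranges: [-2.59, 2.59], [-0.33, 1.99], [-1.39, 1.29], [0.1, 2.45], [-1.04, 4.18], [0.21, 1.99], [-2.66, 2.66]. Speed limits (rad/s): [2.57, 2.57, 3.14, 3.14, 3.14, 3.14, 3.14].

## Interface

Orientations are given as [roll, pitch, yaw] about the fixed x, y, z axes, in that order (R = Rz(yaw) Ry(pitch) Rx(roll)).
In Python, from bench import env gives the robot as it stands. The module is installed in compiled form; this text tells all that it offers.
- The arm moves only by the tool servo_tool, never from a script. Its argument "deltas" is a list of rows, each a list of 7 numbers: the shift along the tool's x, y, z in m, then the turn, a rotation vector about the tool's x, y, z in rad, then the gripper's target within -1 to 1 (fully open at 1, half-way at 0, shut at -1). A call has 1 to 12 rows; each row is the pose to reach, as a shift and turn from the pose commanded when the call began, along the tool's axes at that moment; what a row does not reach only later rows make up. A row lasts 1/10 s, in which the tool goes at most 50 mm and 8.59 degrees, less where a joint would pass 70% of its speed; a pose out of reach is approached as far as the arm can. A call with a gripper value outside its range is refused whole. The fingers move at their own pace and stop on an object; the grip force is fixed at half the most. Time passes only in rows, so rows that repeat a pose let the fingers close. It gives the time, the measured TCP pose, the force and the opening at its end, in the units of the state.
- env.observe(): the state, without advancing time (a new reading comes with each control period).
- env.get_image(name): name is "side" or "top"; returns a dict with "img" (480x640x3 uint8, red, green, blue), "vfov" (degrees; the focal length in pixels is half the picture's height over the tangent of half this angle, whatever the lens; pixels are square), "cx", "cy" (the principal point, pixels), "R" (3x3) and "t" (3): a world point X has camera coordinates R X + t. Camera axes: x right, y down, z forward; pixel columns grow to the right and rows downward; lengths in m; the calibration is good to about 2 mm. A picture is of the moment at which its call begins. There is no depth.
- env.sign_off(): hands the job in, once; it reports no verdict.
Trained networks look in the newest picture that a camera, given by its name, has taken for a name from the list of things; names that differ only in an ending like _2 or _b are one class to them, and where a whole thing is asked for, a point or a joint stands for the part that bears it (a point fixed in the world has none). Each returns a list of dicts, best first, with "p" (0 to 1); they miss things now and then, are a little off and sometimes report something else, mostly with a low value. They report only what shows in the picture. A call takes as long as a camera call. They do not tell look-alikes from the thing itself.
- env.regions_of(thing, camera): "mask" (480x640 bool, what is visible of it) and "bbox" ([left, top, right, bottom] in pixels, round what is visible of it).
The state is a dict: "t": time; "qpos": joint angles; "qvel": joint speeds; "effort": joint torques, N m; "position": TCP position; "orientation": TCP orientation; "ft_force": force on the tool from outside, world axes, zero at the start; "torque": the same for the moment, N m; "opening": finger opening in m.
Only numpy, scipy, OpenCV 4.12 (cv2) and the standard library are available. Lean on these libraries where they do the work, as an engineer would, in place of code of your own. Each camera call takes 0.05 s, during which the arm holds its last target.

## Working session

There is one attempt and no reset: what is moved stays moved. The work goes in short steps, Python scripts to look and compute and a tool call to move; the robot and the scene stay as the last step left them, time stands still between calls to the robot, and variables do not carry over. Pictures are saved under pics/ and viewed, and the job is handed in when it is done.

Besides the shell and the picture viewer there is one more tool, called after "Emit:" as name(argument=value, ...) on one line, values as JSON. servo_tool: Moves the arm, as the interface text tells. Its arguments: {"type":"object","properties":{"deltas":{"type":"array"}},"required":["deltas"]}

```bash
ls; mkdir -p pics; python3 - <<'E'
from bench import env
import cv2,numpy as np
s=env.observe()
for k,v in s.items(): print(k,np.round(v,4))
for n in("side","top"):
    d=env.get_image(n); cv2.imwrite(f"pics/{n}0.png",d["img"][:,:,::-1])
    print(n,d["vfov"],d["cx"],d["cy"],d["R"],d["t"], -np.array(d["R"]).T@np.array(d["t"]), d.keys())
E
```

```text
pics
t 0.0
qpos [-1.3729  0.4694 -0.0486  1.5337  0.0241  1.141  -0.0823]
qvel [ 0.001  -0.0006 -0.0015  0.0005 -0.0004  0.0003  0.0018]
effort [-1.00000e-04 -5.07966e+01 -8.04000e-02 -2.36154e+01 -6.13000e-02
  3.78000e-02  2.00000e-04]
position [0.1516 0.6572 0.2435]
orientation [-3.1396e+00  1.0000e-04  2.9149e+00]
ft_force [-0.4617 -0.6745  0.3075]
torque [ 0.0013 -0.0444 -0.0655]
opening 0.0872
side 54.93080540383542 325.2762176580291 239.85474794428225 [[ 0.93881698 -0.34372736 -0.02177582]
 [-0.21402873 -0.53270105 -0.81879259]
 [ 0.26984141  0.77335703 -0.57367632]] [-0.5168386   0.20828694  0.76454452] [ 0.32349047 -0.65796278  0.5978903 ] dict_keys(['img', 'vfov', 'cx', 'cy', 'R', 't'])
top 55.47835922272055 316.4277328252812 230.60756290807132 [[ 2.80528575e-03 -9.99732112e-01 -2.29746692e-02]
 [-9.90478961e-01  3.84303159e-04 -1.37663646e-01]
 [ 1.37635597e-01  2.31421123e-02 -9.90212545e-01]] [0.06254945 0.56401702 1.00210923] [0.42054562 0.03912501 1.07138283] dict_keys(['img', 'vfov', 'cx', 'cy', 'R', 't'])
```

View pics/side0.png

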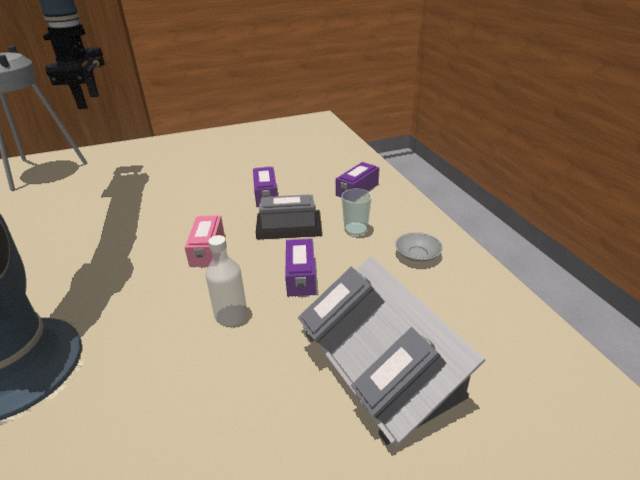

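View pics/top0.png

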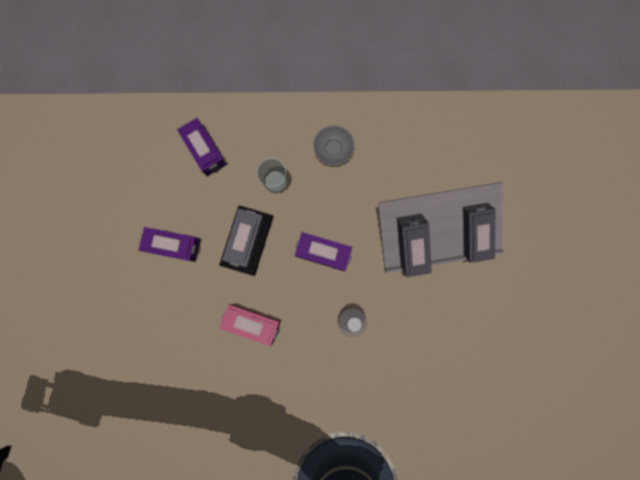

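```bash
python3 - <<'E'
import cv2
s=cv2.imread("pics/side0.png");t=cv2.imread("pics/top0.png")
def c(im,x0,y0,x1,y1,f,n):
    cv2.imwrite(f"pics/{n}.png",cv2.resize(im[y0:y1,x0:x1],None,fx=f,fy=f,interpolation=cv2.INTER_CUBIC))
c(s,290,250,490,450,3,"c_s_rack");c(t,370,170,520,290,5,"c_t_rack")
c(s,235,160,375,300,4,"c_s_base");c(t,200,190,300,290,6,"c_t_base")
E
```

```text
(no output)
```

View pics/c_s_rack.png

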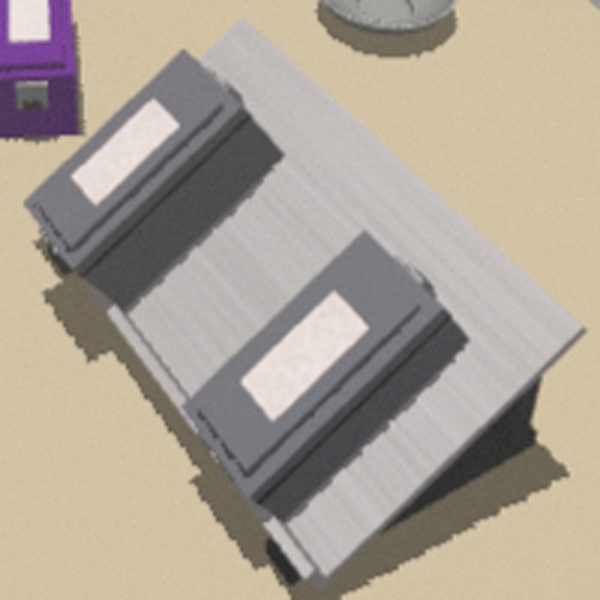

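View pics/c_t_rack.png

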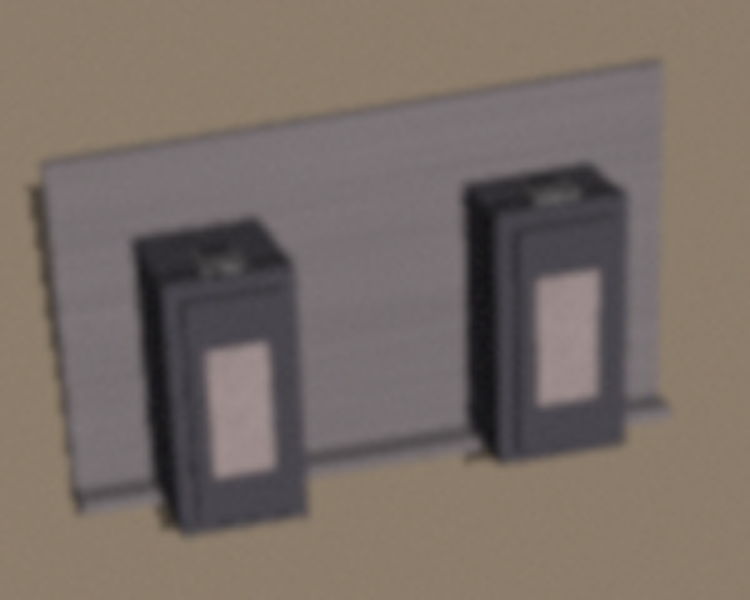

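View pics/c_s_base.png

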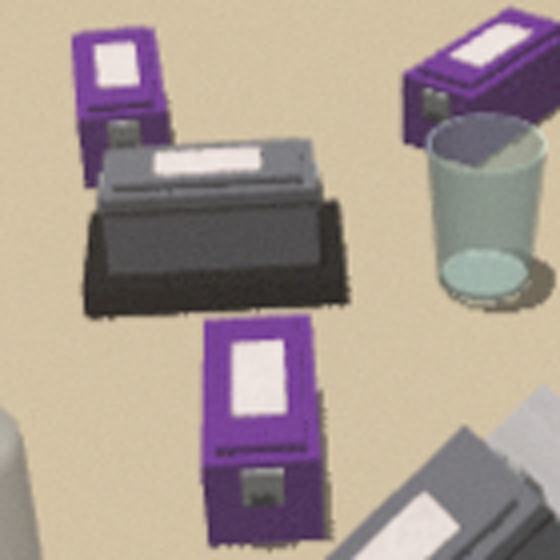

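View pics/c_t_base.png

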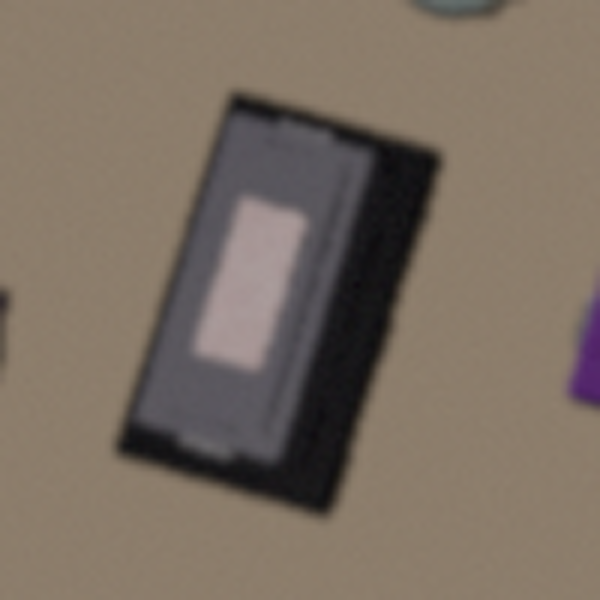

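```bash
cat > h.py <<'E'
import cv2,numpy as np,pickle
from scipy.optimize import minimize,least_squares
from scipy.spatial.transform import Rotation as Ro
def cam(d):
    f=240/np.tan(np.radians(d["vfov"])/2)
    return dict(f=f,cx=d["cx"],cy=d["cy"],R=np.array(d["R"]),t=np.array(d["t"]))
def proj(c,X):
    Y=np.atleast_2d(X)@c["R"].T+c["t"]
    return np.c_[c["f"]*Y[:,0]/Y[:,2]+c["cx"],c["f"]*Y[:,1]/Y[:,2]+c["cy"]]
def ray(c,uv):
    d=c["R"].T@np.array([(uv[0]-c["cx"])/c["f"],(uv[1]-c["cy"])/c["f"],1]); return -c["R"].T@c["t"],d
def atz(c,uv,z):
    o,d=ray(c,uv); return o+d*(z-o[2])/d[2]
E
python3 - <<'E'
from bench import env
from h import *
out={}
for n in("side","top"):
    d=env.get_image(n); out[n]=d
    vis=d["img"].copy()
    for k,th in enumerate(["rack","plinth","base_case","deep_case","shallow_case","beaker","bottle","dish"]):
        r=env.regions_of(th,n)
        print(n,th,[(round(x["p"],2),[int(v) for v in x["bbox"]],int(x["mask"].sum())) for x in r])
        out[n,th]=r
pickle.dump(out,open("scan.pkl","wb"))
E
```

```text
side rack [(0.58, [307, 256, 485, 444], 9816)]
side plinth [(0.91, [254, 209, 321, 238], 840)]
side base_case [(0.95, [187, 217, 224, 265], 1233), (0.81, [252, 171, 277, 203], 656), (0.71, [258, 193, 315, 226], 1753), (0.61, [337, 164, 378, 196], 947), (0.6, [282, 236, 314, 299], 1630)]
side deep_case [(0.68, [300, 269, 385, 351], 3909)]
side shallow_case [(0.72, [352, 331, 444, 420], 4465)]
side beaker [(0.64, [341, 189, 369, 237], 1287)]
side bottle [(0.83, [205, 235, 246, 328], 2465)]
side dish [(0.64, [394, 233, 443, 257], 1027)]
top rack [(0.91, [380, 179, 502, 273], 5458)]
top plinth [(0.62, [218, 207, 273, 274], 660)]
top base_case [(0.95, [219, 304, 278, 347], 1560), (0.83, [221, 210, 267, 269], 1605), (0.69, [175, 118, 226, 175], 1369), (0.61, [137, 226, 200, 261], 1415), (0.61, [294, 232, 349, 272], 1388), (0.6, [256, 158, 290, 192], 831), (0.4, [217, 207, 277, 274], 782), (0.31, [398, 214, 433, 276], 1838)]
top deep_case [(0.7, [395, 213, 433, 277], 1812)]
top shallow_case []
top beaker [(0.78, [254, 158, 290, 191], 820)]
top bottle [(0.97, [331, 309, 369, 337], 669)]
top dish [(0.71, [311, 123, 357, 164], 1312)]
```

```bash
cat >> h.py <<'E'
def labelquad(img,box,up=8):
    x0,y0,x1,y1=box
    g=img[y0:y1,x0:x1].astype(np.float32).min(2)
    G=cv2.resize(g,None,fx=up,fy=up,interpolation=cv2.INTER_CUBIC)
    hi=np.percentile(g,97); 
    th,_=cv2.threshold(np.clip(g,0,255).astype(np.uint8),0,255,cv2.THRESH_BINARY+cv2.THRESH_OTSU)
    B=(G>th).astype(np.uint8)
    n,l,st,ce=cv2.connectedComponentsWithStats(B)
    cc=np.array([(x1-x0)*up/2,(y1-y0)*up/2])
    sc=[st[i,4]-20*0 if np.linalg.norm(ce[i]-cc)<0.35*np.hypot(*G.shape) else 0 for i in range(1,n)]
    k=1+int(np.argmax(sc)); M=(l==k).astype(np.uint8)
    cn=max(cv2.findContours(M,cv2.RETR_EXTERNAL,cv2.CHAIN_APPROX_NONE)[0],key=len)
    q=None
    h=cv2.convexHull(cn)
    q=cv2.approxPolyN(h,4) if hasattr(cv2,"approxPolyN") else cv2.boxPoints(cv2.minAreaRect(h))
    q=np.array(q,float).reshape(-1,2)
    # refine: fit line to contour pts of each side
    P=cn.reshape(-1,2).astype(float); L=[]
    for i in range(4):
        a,b=q[i],q[(i+1)%4]; u=(b-a)/np.linalg.norm(b-a); nrm=np.array([-u[1],u[0]])
        s=(P-a)@u; dd=abs((P-a)@nrm); m=(s>.15*np.linalg.norm(b-a))&(s<.85*np.linalg.norm(b-a))&(dd<up*1.2)
        vx,vy,px,py=cv2.fitLine(P[m].astype(np.float32),cv2.DIST_HUBER,0,.01,.01).ravel()
        L.append(np.cross([px,py,1],[px+vx,py+vy,1]))
    Q=[]
    for i in range(4):
        p=np.cross(L[i-1],L[i]); Q.append(p[:2]/p[2])
    Q=(np.array(Q)+.5)/up-.5+[x0,y0]
    return Q,th,st[k,4]/up**2
def pose(x,y,z,yaw,tilt):
    return Ro.from_euler("ZY",[yaw,-tilt]).as_matrix(),np.array([x,y,z])
def label3d(p,tilt,w,l,h):
    R,o=pose(*p,tilt)
    return np.array([[sx*l/2,sy*w/2,h] for sx,sy in((1,1),(1,-1),(-1,-1),(-1,1))])@R.T+o
def match(A,B):
    best=None
    for o in (B,B[::-1]):
        for k in range(4):
            r=np.roll(o,k,0)
            e=((A-r)**2).sum()
            if best is None or e<best[0]: best=(e,r)
    return best[1]
E
python3 - <<'E'
from h import *
o=pickle.load(open("scan.pkl","rb"))
C={n:cam(o[n]) for n in("side","top")}
bx={"base":{"side":(262,190,312,212),"top":(225,215,260,262)},
"deep":{"side":(305,275,358,325),"top":(404,230,432,273)},
"shal":{"side":(360,340,420,395),"top":(470,218,498,258)}}
Q={}
for k in bx:
  for n in C:
    q,th,a=labelquad(o[n]["img"],bx[k][n]); Q[k,n]=q
    print(k,n,np.round(q,1).tolist(),th,round(a))
pickle.dump(Q,open("Q.pkl","wb"))
H={"base":.055,"deep":.061,"shal":.045};T={"base":0,"deep":np.radians(32),"shal":np.radians(32)}
init={"base":[.55,.23,.02,-.25],"deep":[.55,-.18,.06,.1],"shal":[.56,-.33,.06,.1]}
for k in init:
    q=Q[k,"top"].mean(0); init[k][:2]=atz(C["top"],q,.1)[:2]
def res(v,names=("side","top"),zfix=True,verbose=False):
    r=[];w,l=v[12:14]
    for i,k in enumerate(("base","deep","shal")):
        p=v[4*i:4*i+4]
        for n in names:
            A=proj(C[n],label3d(p,T[k],w,l,H[k])); B=match(A,Q[k,n]); r.append((A-B).ravel())
            if verbose: print(k,n,np.round((A-B),2).tolist())
    return np.concatenate(r)
v0=np.r_[init["base"],init["deep"],init["shal"],.022,.05]
s=least_squares(res,v0,loss="soft_l1"); res(s.x,verbose=True)
print(np.round(s.x,4),s.cost)
for nm in("side","top"):
    # single camera with base z fixed
    def r2(u):
        v=s.x.copy(); v[[0,1,3]]=u; v[2]=.02
        return res(v,(nm,))
    print(nm,np.round(least_squares(r2,s.x[[0,1,3]]).x,4))
E
```

```text
base side [[324.8, 189.6], [286.0, 203.3], [270.8, 204.3], [276.2, 189.6]] 141.0 391
base top [[251.4, 225.2], [243.4, 252.3], [230.5, 248.7], [239.5, 221.5]] 102.0 366
deep side [[350.1, 291.1], [321.3, 319.0], [312.7, 308.4], [340.4, 281.4]] 145.0 540
deep top [[424.8, 263.4], [412.2, 265.4], [410.4, 239.8], [423.4, 237.6]] 100.0 332
shal side [[413.1, 358.7], [380.5, 390.8], [369.0, 376.4], [400.9, 345.8]] 153.0 812
shal top [[489.0, 248.9], [477.1, 251.1], [476.5, 225.4], [489.6, 223.1]] 99.0 324
base side [[-24.05, 3.19], [14.7, -4.47], [2.25, -4.33], [-2.5, 4.24]]
base top [[0.32, 0.23], [0.36, 0.34], [-0.87, -0.09], [0.06, -0.44]]
deep side [[0.71, -0.12], [0.53, 0.07], [0.49, -0.12], [0.44, -0.22]]
deep top [[-0.37, 0.87], [-0.2, 0.78], [0.13, 0.74], [-0.16, 0.88]]
shal side [[0.33, -0.49], [0.89, 0.12], [0.37, 0.08], [0.22, -0.11]]
shal top [[-0.15, 0.73], [-0.32, 0.81], [0.2, 0.72], [-0.55, 0.7]]
[ 0.544   0.2269  0.0292 -0.3115  0.5398 -0.1465  0.0541  0.1725  0.564
 -0.291   0.054   0.1664  0.0278  0.0616] 57.00260898266124
side [ 0.5519  0.2381 -0.766 ]
top [ 0.5451  0.2285 -0.2809]
```

```bash
cat > fit.py <<'E'
from h import *
o=pickle.load(open("scan.pkl","rb"))
C={n:cam(o[n]) for n in("side","top")}
bx={"base":{"side":(268,194,306,209),"top":(225,215,260,262)},
"deep":{"side":(305,275,358,325),"top":(404,230,432,273)},
"shal":{"side":(360,340,420,395),"top":(470,218,498,258)}}
Q={}
for k in bx:
  for n in C:
    q,th,a=labelquad(o[n]["img"],bx[k][n]); Q[k,n]=q
print(np.round(Q["base","side"],1).tolist())
H={"base":.055,"deep":.061,"shal":.045};T={"base":0,"deep":np.radians(32),"shal":np.radians(32)}
v0=np.array([ 0.544 ,  0.2269 , 0.0292 ,-0.3 , 0.5398, -0.1465,  0.0541 , 0.1725,  0.564,
 -0.291,   0.054 ,  0.1664 , 0.0278 , 0.0616])
def res(v,names=("side","top"),verbose=False):
    r=[];w,l=v[12:14]
    for i,k in enumerate(("base","deep","shal")):
        p=v[4*i:4*i+4]
        for n in names:
            A=proj(C[n],label3d(p,T[k],w,l,H[k])); B=match(A,Q[k,n]); r.append((A-B).ravel())
            if verbose: print(k,n,np.round((A-B),2).tolist())
    return np.concatenate(r)
s=least_squares(res,v0,loss="soft_l1"); res(s.x,verbose=True)
print(np.round(s.x,4),s.cost)
for i,k in enumerate(("base","deep","shal")):
  for nm in("side","top"):
    def r2(u):
        v=s.x.copy(); v[[4*i,4*i+1,4*i+3]]=u
        if i==0: v[2]=.02
        return res(v,(nm,))
    print(k,nm,np.round(least_squares(r2,s.x[[4*i,4*i+1,4*i+3]]).x,4))
np.save("v.npy",s.x)
# overlay
def boxl(R,o,h):
    L=[]
    def rect(a,b,z): return np.array([[sx*a,sy*b,z] for sx,sy in((1,1),(1,-1),(-1,-1),(-1,1))])@R.T+o
    return [rect(.06,.028,0),rect(.06,.028,h),rect(.053,.021,h),rect(.053,.021,h+.005)]
for n,(x0,y0,x1,y1),f in(("side",(240,170,480,430),3),("top",(210,180,510,290),2.6)):
    im=cv2.resize(o[n]["img"][y0:y1,x0:x1],None,fx=f,fy=f,interpolation=cv2.INTER_CUBIC)[:,:,::-1].copy()
    def dr(P,c,closed=True):
        uv=((proj(C[n],P)-[x0,y0]+.5)*f-.5)
        cv2.polylines(im,[np.round(uv*16).astype(np.int32)],closed,c,1,cv2.LINE_AA,4)
    for i,k in enumerate(("base","deep","shal")):
        p=s.x[4*i:4*i+4].copy()
        R,oo=pose(*p,T[k])
        for P,c in zip(boxl(R,oo,H[k]-.005),((0,255,255),(0,255,0),(255,0,0),(0,0,255))): dr(P,c)
    cv2.imwrite(f"pics/ov_{n}.png",im); print(im.shape)
E
python3 fit.py
```

```text
[[300.1, 202.1], [272.7, 203.9], [272.9, 197.2], [299.6, 195.9]]
base side [[0.82, 0.02], [0.66, -0.18], [0.49, -0.41], [0.62, 0.11]]
base top [[-0.17, 1.12], [-0.23, 0.78], [-0.52, 0.35], [0.52, 0.46]]
deep side [[0.75, -0.06], [0.47, 0.03], [0.46, -0.18], [0.49, -0.17]]
deep top [[-0.3, 0.86], [-0.26, 0.8], [0.07, 0.75], [-0.09, 0.86]]
shal side [[0.37, -0.42], [0.81, 0.06], [0.31, 0.01], [0.27, -0.04]]
shal top [[-0.09, 0.74], [-0.38, 0.83], [0.14, 0.72], [-0.48, 0.69]]
[ 0.5437  0.2288  0.0197 -0.2791  0.5398 -0.1465  0.0541  0.1725  0.564
 -0.291   0.054   0.1668  0.0275  0.0615] 5.690061037431393
base side [ 0.542   0.2283 -0.2709]
base top [ 0.5451  0.2285 -0.2808]
deep side [ 0.5389 -0.1461  0.1813]
deep top [ 0.5415 -0.1472  0.163 ]
shal side [ 0.5633 -0.2909  0.1677]
shal top [ 0.5656 -0.2915  0.1662]
(780, 720, 3)
(286, 780, 3)
```

View overlay.

View pics/ov_side.png

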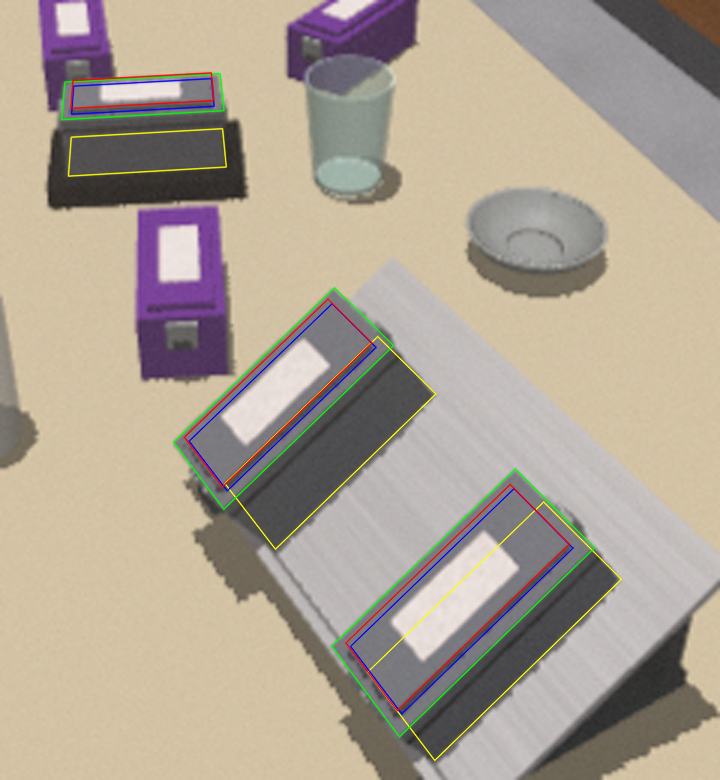

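View pics/ov_top.png

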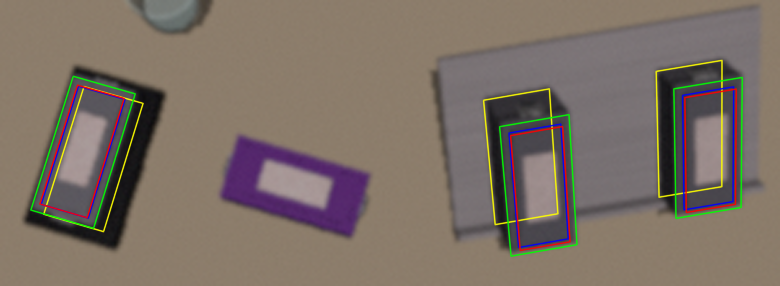

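```bash
cat >> h.py <<'E'
import json
def loadcmd():
    d=json.load(open("cmd.json")); return np.array(d["p"]),Ro.from_quat(d["q"])
def savecmd(p,r): json.dump({"p":list(map(float,p)),"q":list(map(float,r.as_quat()))},open("cmd.json","w"))
def toolrot(yaw,tilt):   # tool x=-case x, y=case y, z=-case z
    R=Ro.from_euler("ZY",[yaw,-tilt]).as_matrix()
    return Ro.from_matrix(np.c_[-R[:,0],R[:,1],-R[:,2]])
def plan(wps,grip,step=.045,ang=7.5,hold=0):
    """wps list of (pos,Rot); prints rows from the commanded pose"""
    from scipy.spatial.transform import Slerp
    p0,r0=loadcmd(); p,r=p0,r0; rows=[]
    for P,Rt in wps:
        P=np.array(P); rv=(r.inv()*Rt).as_rotvec()
        n=max(1,int(np.ceil(max(np.linalg.norm(P-p)/step,np.degrees(np.linalg.norm(rv))/ang))))
        for i in range(1,n+1):
            pi=p+(P-p)*i/n; ri=r*Ro.from_rotvec(rv*i/n)
            rows.append(np.r_[r0.inv().apply(pi-p0),(r0.inv()*ri).as_rotvec(),grip])
        p,r=P,Rt
    rows+= [rows[-1]]*hold
    print(len(rows),"rows")
    for c in range(0,len(rows)):
        if c%12==0: print("--")
        print(json.dumps([round(float(x),4) for x in rows[c]]),end=",\n")
def applyrow(row):
    p,r=loadcmd(); savecmd(p+r.apply(row[:3]),r*Ro.from_rotvec(row[3:6]))
def rep(env):
    s=env.observe(); p,r=loadcmd(); R=Ro.from_euler("xyz",s["orientation"])
    print("t",round(s["t"],2),"pos",np.round(s["position"],4),"err",np.round(s["position"]-p,4),"rot err(tool)",np.round((r.inv()*R).as_rotvec(),4),"F",np.round(s["ft_force"],1),"M",np.round(s["torque"],2),"open",round(s["opening"],4),"q",np.round(s["qpos"],2))
E
python3 - <<'E'
from h import *
from bench import env
savecmd([.152,.658,.245],Ro.from_euler("xyz",[np.pi,0,2.915]))
rep(env)
C=cam(pickle.load(open("scan.pkl","rb"))["top"])
print("bottle",atz(C,(355,324),.17),"beaker",atz(C,(272,171),.09),atz(C,(275,181),.0),"dish",atz(C,(334,147),.02))
p,r=loadcmd()
v=np.load("v.npy"); R,o=pose(*v[4:8],np.radians(32)); R,o=pose(.540,-.1465,.0541,.168,np.radians(32))
g=o+R@[0,0,.033]; pre=o+R@[0,0,.15]
print("grasp",g,"pre",pre, "normal",R[:,2])
plan([([.42,.45,.33],p and r if False else r),([.5,.1,.33],toolrot(.168,.2))],1)
E
```

```text
t 1.0 pos [0.1517 0.6577 0.2446] err [-0.0003 -0.0003 -0.0004] rot err(tool) [-0.      0.      0.0002] F [ 0.7  0.7 -0.5] M [-0.05 -0.03 -0.03] open 0.0871 q [-1.37  0.47 -0.05  1.53  0.02  1.14 -0.08]
bottle [ 0.3632828  -0.01500744  0.17      ] beaker [0.69040704 0.16095384 0.09      ] [0.69032301 0.16446773 0.        ] dish [0.76800213 0.02233769 0.02      ]
grasp [ 0.52275887 -0.14942407  0.08208559] pre [ 0.46163121 -0.15979124  0.18130721] normal [-0.52245862 -0.08860825  0.8480481 ]
16 rows
--
[-0.0385, -0.0178, -0.0106, 0.0, 0.0, 0.0, 1.0],
[-0.077, -0.0356, -0.0212, 0.0, 0.0, 0.0, 1.0],
[-0.1155, -0.0534, -0.0319, 0.0, 0.0, 0.0, 1.0],
[-0.1539, -0.0712, -0.0425, 0.0, 0.0, 0.0, 1.0],
[-0.1924, -0.089, -0.0531, 0.0, 0.0, 0.0, 1.0],
[-0.2309, -0.1069, -0.0638, 0.0, 0.0, 0.0, 1.0],
[-0.2694, -0.1247, -0.0744, 0.0, 0.0, 0.0, 1.0],
[-0.3079, -0.1425, -0.085, 0.0, 0.0, 0.0, 1.0],
[-0.3275, -0.1829, -0.085, -0.0049, -0.0247, -0.0492, 1.0],
[-0.347, -0.2232, -0.085, -0.0099, -0.0493, -0.0983, 1.0],
[-0.3666, -0.2636, -0.085, -0.0148, -0.074, -0.1475, 1.0],
[-0.3862, -0.304, -0.085, -0.0197, -0.0987, -0.1966, 1.0],
--
[-0.4057, -0.3444, -0.085, -0.0247, -0.1234, -0.2458, 1.0],
[-0.4253, -0.3848, -0.085, -0.0296, -0.148, -0.295, 1.0],
[-0.4449, -0.4252, -0.085, -0.0345, -0.1727, -0.3441, 1.0],
[-0.4645, -0.4656, -0.085, -0.0395, -0.1974, -0.3933, 1.0],
```

Emit:
servo_tool(deltas=[[-0.03,-0.015,-0.02,0,0,0,1],[-0.07,-0.032,-0.04,0,0,0,1],[-0.11,-0.05,-0.06,0,0,0,1],[-0.15,-0.07,-0.08,0,0,0,1],[-0.19,-0.09,-0.085,0,0,0,1],[-0.23,-0.107,-0.085,0,0,0,1],[-0.27,-0.125,-0.085,0,0,0,1],[-0.308,-0.143,-0.085,0,0,0,1],[-0.328,-0.183,-0.085,-0.005,-0.025,-0.05,1],[-0.347,-0.223,-0.085,-0.01,-0.05,-0.1,1],[-0.367,-0.264,-0.085,-0.015,-0.075,-0.15,1],[-0.386,-0.304,-0.085,-0.02,-0.1,-0.2,1]])

```text
t: 2.2
position: [0.4598, 0.2728, 0.3297]
orientation: [3.132, 0.103, 3.116]
ft_force: [0.2, -0.7, 1.2]
opening: 0.0868
```

```bash
cat > mv.py <<'E'
import sys
from h import *
from bench import env
applyrow(np.array(json.loads(sys.argv[1]),float)); rep(env)
E
python3 mv.py '[-0.386,-0.304,-0.085,-0.02,-0.1,-0.2]'
python3 - <<'E'
from h import *
p,r=loadcmd()
R,o=pose(.540,-.1465,.0541,.168,np.radians(32))
pre=o+R@[0,0,.15]
print(p)
plan([([.48,-.05,.30],toolrot(.168,.38)),(pre,toolrot(.168,np.radians(32)))],1)
E
```

```text
t 2.2 pos [0.4598 0.2728 0.3297] err [-0.     -0.0023 -0.0003] rot err(tool) [-0.0003 -0.0014 -0.0017] F [ 0.2 -0.7  1.2] M [0.01 0.05 0.03] open 0.0868 q [-0.76  0.12  0.12  1.81  0.04  1.12  0.89]
[0.45983668 0.27505277 0.33      ]
12 rows
--
[-0.0032, -0.0406, 0.0037, -0.0046, -0.0346, -0.0239, 1.0],
[-0.0064, -0.0812, 0.0074, -0.0092, -0.0692, -0.0478, 1.0],
[-0.0096, -0.1218, 0.0111, -0.0138, -0.1038, -0.0717, 1.0],
[-0.0129, -0.1624, 0.0148, -0.0184, -0.1384, -0.0956, 1.0],
[-0.0161, -0.2029, 0.0185, -0.023, -0.173, -0.1196, 1.0],
[-0.0193, -0.2435, 0.0222, -0.0276, -0.2076, -0.1435, 1.0],
[-0.0225, -0.2841, 0.0259, -0.0322, -0.2422, -0.1674, 1.0],
[-0.0257, -0.3247, 0.0295, -0.0368, -0.2768, -0.1913, 1.0],
[-0.0189, -0.3526, 0.0584, -0.0411, -0.3213, -0.1906, 1.0],
[-0.0121, -0.3804, 0.0873, -0.0454, -0.3658, -0.1899, 1.0],
[-0.0052, -0.4082, 0.1161, -0.0497, -0.4103, -0.1891, 1.0],
[0.0016, -0.4361, 0.145, -0.054, -0.4548, -0.1883, 1.0],
```

Emit:
servo_tool(deltas=[[-0.003,-0.04,0.004,-0.005,-0.035,-0.024,1],[-0.006,-0.08,0.007,-0.009,-0.07,-0.048,1],[-0.01,-0.12,0.011,-0.014,-0.104,-0.072,1],[-0.013,-0.162,0.015,-0.018,-0.138,-0.096,1],[-0.016,-0.203,0.018,-0.023,-0.173,-0.12,1],[-0.019,-0.243,0.022,-0.028,-0.208,-0.143,1],[-0.022,-0.284,0.026,-0.032,-0.242,-0.167,1],[-0.025,-0.325,0.03,-0.037,-0.277,-0.191,1],[-0.019,-0.353,0.058,-0.041,-0.321,-0.191,1],[-0.012,-0.38,0.087,-0.045,-0.366,-0.19,1],[-0.005,-0.408,0.116,-0.05,-0.41,-0.189,1],[0.0016,-0.4361,0.145,-0.054,-0.4548,-0.1883,1]])

```text
t: 3.4
position: [0.4623, -0.1281, 0.2219]
orientation: [3.14, 0.519, -2.977]
ft_force: [-0.1, -0.2, 0.9]
opening: 0.0871
```

```bash
python3 mv.py '[0.0016, -0.4361, 0.145, -0.054, -0.4548, -0.1883]'
python3 - <<'E'
from h import *
from bench import env
R,o=pose(.540,-.1465,.0541,.168,np.radians(32))
g=o+R@[0,0,.033]
plan([(g,toolrot(.168,np.radians(32)))],1,step=.02)
for n in("side","top"):
    d=env.get_image(n); cv2.imwrite(f"pics/{n}1.png",d["img"][:,:,::-1])
s=cv2.imread("pics/side1.png")[180:430,240:480];t=cv2.imread("pics/top1.png")[170:350,360:520]
cv2.imwrite("pics/pre.png",np.hstack([cv2.resize(s,(480,500)),cv2.resize(t,(320,360)).__class__ and cv2.copyMakeBorder(cv2.resize(t,(320,360)),0,140,0,0,0)]))
E
```

```text
t 3.4 pos [ 0.4623 -0.1281  0.2219] err [0.0007 0.0317 0.0406] rot err(tool) [0.0005 0.0392 0.0033] F [-0.1 -0.2  0.9] M [-0.1   0.58  0.03] open 0.0871 q [-0.62 -0.05  0.95  2.34 -0.53  0.42  2.51]
6 rows
--
[0.0, 0.0, 0.0195, 0.0, 0.0, 0.0, 1.0],
[0.0, 0.0, 0.039, 0.0, 0.0, 0.0, 1.0],
[0.0, 0.0, 0.0585, 0.0, 0.0, 0.0, 1.0],
[0.0, 0.0, 0.078, 0.0, 0.0, 0.0, 1.0],
[0.0, 0.0, 0.0975, 0.0, 0.0, 0.0, 1.0],
[0.0, 0.0, 0.117, 0.0, 0.0, 0.0, 1.0],
```

View pics/pre.png

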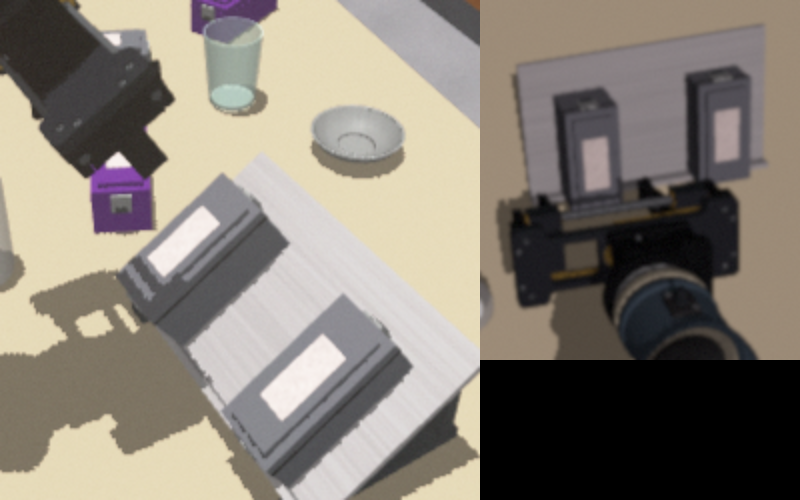

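```bash
cat >> h.py <<'E'
def tr(yaw,tilt,k=0.): return toolrot(yaw,tilt)*Ro.from_euler("z",k)
E
python3 - <<'E'
from h import *
from bench import env
s=env.observe()
savecmd(s["position"],Ro.from_euler("xyz",s["orientation"])); rep(env)
plan([([.46,.0,.32],tr(.168,.25,.5)),([.46,.24,.33],tr(.168,.1,1.0))],1,step=.05)
E
```

```text
t 3.5 pos [ 0.4618 -0.1266  0.2218] err [0. 0. 0.] rot err(tool) [0. 0. 0.] F [0.1 1.1 0.6] M [-0.02  0.58  0.07] open 0.0869 q [-0.63 -0.05  0.96  2.34 -0.52  0.42  2.51]
10 rows
--
[-0.013, 0.0251, -0.0151, 0.0142, 0.0524, 0.0986, 1.0],
[-0.026, 0.0503, -0.0301, 0.0283, 0.1048, 0.1973, 1.0],
[-0.039, 0.0754, -0.0452, 0.0425, 0.1572, 0.2959, 1.0],
[-0.052, 0.1005, -0.0602, 0.0566, 0.2095, 0.3946, 1.0],
[-0.065, 0.1256, -0.0753, 0.0708, 0.2619, 0.4932, 1.0],
[-0.0727, 0.173, -0.0729, 0.0989, 0.2862, 0.5908, 1.0],
[-0.0805, 0.2203, -0.0705, 0.1272, 0.3102, 0.6884, 1.0],
[-0.0883, 0.2677, -0.0681, 0.1556, 0.334, 0.786, 1.0],
[-0.096, 0.315, -0.0657, 0.1841, 0.3575, 0.8837, 1.0],
[-0.1038, 0.3624, -0.0633, 0.2128, 0.3807, 0.9814, 1.0],
```

Emit:
servo_tool(deltas=[[-0.013,0.025,-0.015,0.014,0.052,0.1,1],[-0.026,0.05,-0.03,0.028,0.105,0.2,1],[-0.039,0.075,-0.045,0.042,0.157,0.3,1],[-0.052,0.1,-0.06,0.056,0.21,0.4,1],[-0.065,0.126,-0.075,0.07,0.262,0.49,1],[-0.073,0.173,-0.073,0.1,0.286,0.59,1],[-0.08,0.22,-0.07,0.127,0.31,0.69,1],[-0.088,0.268,-0.068,0.156,0.334,0.79,1],[-0.096,0.315,-0.066,0.184,0.357,0.88,1],[-0.104,0.362,-0.063,0.213,0.381,0.98,1],[-0.104,0.362,-0.063,0.213,0.381,0.98,1]])

```text
t: 4.6
position: [0.4591, 0.2408, 0.3312]
orientation: [3.057, 0.056, 2.314]
ft_force: [1.2, -0.1, -0.2]
opening: 0.0871
```

```bash
python3 mv.py '[-0.104, 0.362, -0.063, 0.213, 0.381, 0.98]'
```

```text
t 4.6 pos [0.4591 0.2408 0.3312] err [-0.0013  0.0011  0.0014] rot err(tool) [-0.0015 -0.0018 -0.0059] F [ 1.2 -0.1 -0.2] M [-0.08  0.05 -0.06] open 0.0871 q [-0.71  0.09  0.13  1.85  0.03  1.11  0.15]
```

```bash
python3 - <<'E'
from h import *
plan([([.66,.24,.34],tr(.168,.05,1.6)),([.70,-.05,.34],tr(.168,.2,2.4))],1,step=.048)
E
```

```text
12 rows
--
[-0.0269, 0.0295, 0.0019, 0.0097, 0.0028, 0.1202, 1.0],
[-0.0538, 0.0591, 0.0038, 0.0194, 0.0055, 0.2405, 1.0],
[-0.0806, 0.0886, 0.0057, 0.0291, 0.0083, 0.3607, 1.0],
[-0.1075, 0.1181, 0.0076, 0.0388, 0.0111, 0.4809, 1.0],
[-0.1344, 0.1476, 0.0094, 0.0485, 0.0138, 0.6012, 1.0],
[-0.1688, 0.1239, 0.0093, 0.0272, 0.014, 0.7155, 1.0],
[-0.2033, 0.1002, 0.0092, 0.0056, 0.0141, 0.8298, 1.0],
[-0.2377, 0.0765, 0.0091, -0.0164, 0.0142, 0.944, 1.0],
[-0.2722, 0.0528, 0.009, -0.0388, 0.0143, 1.0581, 1.0],
[-0.3066, 0.0291, 0.0089, -0.0615, 0.0144, 1.1722, 1.0],
[-0.3411, 0.0053, 0.0088, -0.0846, 0.0144, 1.2861, 1.0],
[-0.3755, -0.0184, 0.0086, -0.1081, 0.0143, 1.4001, 1.0],
```

Emit:
servo_tool(deltas=[[-0.027,0.03,0.002,0.01,0.003,0.12,1],[-0.054,0.059,0.004,0.02,0.006,0.24,1],[-0.081,0.089,0.006,0.03,0.008,0.36,1],[-0.108,0.118,0.008,0.039,0.011,0.48,1],[-0.134,0.148,0.009,0.049,0.014,0.6,1],[-0.169,0.124,0.009,0.027,0.014,0.72,1],[-0.203,0.1,0.009,0.006,0.014,0.83,1],[-0.238,0.077,0.009,-0.016,0.014,0.944,1],[-0.272,0.053,0.009,-0.039,0.014,1.058,1],[-0.307,0.029,0.009,-0.062,0.014,1.172,1],[-0.341,0.005,0.009,-0.085,0.014,1.286,1],[-0.376,-0.018,0.009,-0.108,0.014,1.4,1]])

```text
t: 5.8
position: [0.7024, -0.0504, 0.3413]
orientation: [3.004, -0.149, 0.926]
ft_force: [-0.3, 0.3, 1.0]
opening: 0.0873
```

```bash
python3 mv.py '[-0.376, -0.018, 0.009, -0.108, 0.014, 1.4]'
python3 - <<'E'
from h import *
R,o=pose(.540,-.1465,.0541,.168,np.radians(32))
pre=o+R@[0,0,.13]; print(pre)
plan([([.60,-.15,.30],tr(.168,.35,2.9)),(pre,tr(.168,np.radians(32),np.pi))],1,step=.045)
E
```

```text
t 5.8 pos [ 0.7024 -0.0504  0.3413] err [ 0.0017 -0.0002  0.0016] rot err(tool) [-0.0007  0.0032 -0.0054] F [-0.3  0.3  1. ] M [-0.15  0.34 -0.03] open 0.0873 q [-0.32  0.38  0.5   1.51 -0.27  1.11 -0.43]
[ 0.47208038 -0.15801907  0.16434625]
9 rows
--
[-0.0362, -0.0055, 0.004, -0.0178, 0.0335, 0.1248, 1.0],
[-0.0724, -0.0109, 0.008, -0.0357, 0.0669, 0.2496, 1.0],
[-0.1086, -0.0164, 0.0119, -0.0535, 0.1004, 0.3744, 1.0],
[-0.1447, -0.0219, 0.0159, -0.0714, 0.1339, 0.4992, 1.0],
[-0.1653, -0.0444, 0.0375, -0.0836, 0.1753, 0.5463, 1.0],
[-0.1859, -0.0669, 0.059, -0.0959, 0.2168, 0.5933, 1.0],
[-0.2064, -0.0894, 0.0805, -0.1081, 0.2585, 0.6401, 1.0],
[-0.227, -0.1119, 0.102, -0.1204, 0.3002, 0.6869, 1.0],
[-0.2476, -0.1344, 0.1236, -0.1327, 0.3421, 0.7336, 1.0],
```

Emit:
servo_tool(deltas=[[-0.036,-0.005,0.004,-0.018,0.034,0.125,1],[-0.072,-0.011,0.008,-0.036,0.067,0.25,1],[-0.109,-0.016,0.012,-0.054,0.1,0.374,1],[-0.145,-0.022,0.016,-0.071,0.134,0.5,1],[-0.165,-0.044,0.037,-0.084,0.175,0.546,1],[-0.186,-0.067,0.059,-0.096,0.217,0.593,1],[-0.206,-0.089,0.08,-0.108,0.258,0.64,1],[-0.227,-0.112,0.102,-0.12,0.3,0.687,1],[-0.2476,-0.1344,0.1236,-0.1327,0.3421,0.7336,1],[-0.2476,-0.1344,0.1236,-0.1327,0.3421,0.7336,1],[-0.2476,-0.1344,0.1236,-0.1327,0.3421,0.7336,1]])

```text
t: 6.9
position: [0.4774, -0.1587, 0.1668]
orientation: [3.14, -0.559, 0.184]
ft_force: [1.1, -0.5, 0.0]
opening: 0.0869
```

```bash
python3 mv.py '[-0.2476, -0.1344, 0.1236, -0.1327, 0.3421, 0.7336]'
python3 - <<'E'
from h import *
from bench import env
for n in("side","top"):
    d=env.get_image(n); cv2.imwrite(f"pics/{n}2.png",d["img"][:,:,::-1])
s=cv2.imread("pics/side2.png")[180:430,240:480];t=cv2.imread("pics/top2.png")[170:350,360:520]
cv2.imwrite("pics/pre2.png",np.hstack([cv2.resize(s,(480,500)),cv2.copyMakeBorder(cv2.resize(t,(320,360)),0,140,0,0,0)]))
R,o=pose(.540,-.1465,.0541,.168,np.radians(32))
g=o+R@[0,0,.033]
plan([(g,tr(.168,np.radians(32),np.pi))],1,step=.02)
E
```

```text
t 6.9 pos [ 0.4774 -0.1587  0.1668] err [ 0.0053 -0.0006  0.0025] rot err(tool) [ 0.0064  0.0009 -0.0134] F [ 1.1 -0.5  0. ] M [-0.18  0.77 -0.04] open 0.0869 q [ 0.47  0.16 -0.07  2.32 -1.03  0.34 -0.05]
5 rows
--
[0.0, -0.0, 0.0194, -0.0, 0.0, 0.0, 1.0],
[0.0, -0.0, 0.0388, -0.0, 0.0, 0.0, 1.0],
[0.0, -0.0, 0.0582, -0.0, 0.0, 0.0, 1.0],
[0.0, -0.0, 0.0776, -0.0, 0.0, 0.0, 1.0],
[0.0, -0.0, 0.097, -0.0, 0.0, 0.0, 1.0],
```

View pics/pre2.png

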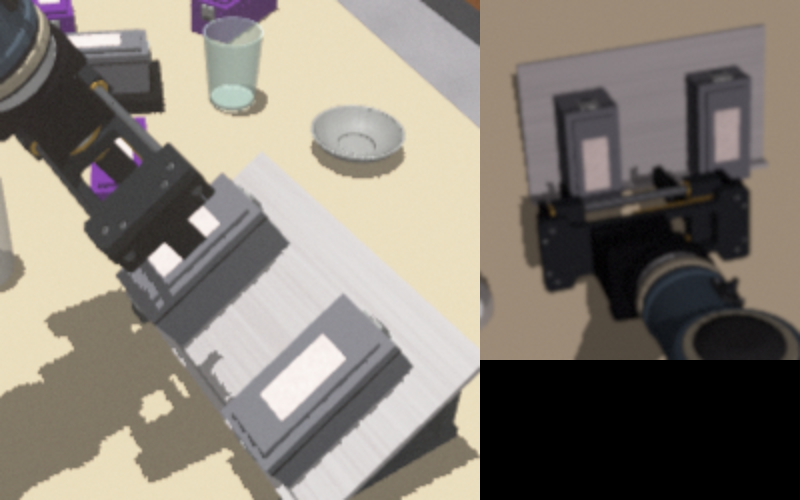

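Emit:
servo_tool(deltas=[[0,0,0.02,0,0,0,1],[0,0,0.04,0,0,0,1],[0,0,0.04,0,0,0,1]])

```text
t: 7.3
position: [0.4994, -0.1562, 0.1342]
orientation: [-3.139, -0.555, 0.183]
ft_force: [0.4, 0.4, 0.5]
opening: 0.087
```

```bash
python3 mv.py '[0,0,0.04,0,0,0]'
```

```text
t 7.3 pos [ 0.4994 -0.1562  0.1342] err [ 0.0065 -0.0018  0.0038] rot err(tool) [ 0.0101 -0.0032 -0.0123] F [0.4 0.4 0.5] M [-0.2   0.77 -0.04] open 0.087 q [ 0.71  0.28 -0.38  2.3  -1.04  0.21 -0.03]
```

```bash
python3 - <<'E'
from h import *
from bench import env
s=env.observe()
savecmd(s["position"],Ro.from_euler("xyz",s["orientation"]))
R,o=pose(.540,-.1465,.0541,.168,np.radians(32))
r=tr(.168,.28,np.pi); tz=r.apply([0,0,1])
G=o+R@[0,0,.032]; pre=G-.09*tz; print("G",G,"tcp grasp",G-.003*tz,"pre",pre)
plan([(pre,r)],1,step=.03,hold=2)
E
```

```text
G [ 0.52328132 -0.14933546  0.08123754] tcp grasp [ 0.52246393 -0.14947409  0.08412071] pre [ 0.49875948 -0.15349433  0.16773253]
5 rows
--
[0.0059, -0.001, -0.0095, -0.0028, -0.0918, 0.0046, 1.0],
[0.0117, -0.0019, -0.0191, -0.0056, -0.1835, 0.0091, 1.0],
[0.0176, -0.0029, -0.0286, -0.0084, -0.2753, 0.0137, 1.0],
[0.0176, -0.0029, -0.0286, -0.0084, -0.2753, 0.0137, 1.0],
[0.0176, -0.0029, -0.0286, -0.0084, -0.2753, 0.0137, 1.0],
```

Emit:
servo_tool(deltas=[[0.006,-0.001,-0.01,-0.003,-0.092,0.005,1],[0.012,-0.002,-0.019,-0.006,-0.184,0.009,1],[0.0176,-0.0029,-0.0286,-0.0084,-0.2753,0.0137,1],[0.0176,-0.0029,-0.0286,-0.0084,-0.2753,0.0137,1],[0.0176,-0.0029,-0.0286,-0.0084,-0.2753,0.0137,1]])

```text
t: 7.8
position: [0.5012, -0.1538, 0.1719]
orientation: [3.133, -0.286, 0.172]
ft_force: [0.6, 0.7, 0.3]
opening: 0.087
```

```bash
python3 mv.py '[0.0176, -0.0029, -0.0286, -0.0084, -0.2753, 0.0137]'
```

```text
t 7.8 pos [ 0.5012 -0.1538  0.1719] err [ 0.0024 -0.0003  0.0042] rot err(tool) [-0.0078  0.006  -0.0042] F [0.6 0.7 0.3] M [-0.08  0.39  0.03] open 0.087 q [ 0.12  0.21  0.19  2.15 -0.31  0.55 -0.86]
```

```bash
cat > to.py <<'E'
# usage: resync cmd to measured
from h import *
from bench import env
def sync():
    s=env.observe(); savecmd(s["position"],Ro.from_euler("xyz",s["orientation"])); return s
E
python3 - <<'E'
from to import *
sync()
R,o=pose(.540,-.1465,.0541,.168,np.radians(32))
r=tr(.168,.28,np.pi); tz=r.apply([0,0,1]); G=o+R@[0,0,.032]
plan([(G-.05*tz,r),(G-.003*tz,r)],1,step=.02,hold=2)
E
```

```text
8 rows
--
[-0.0012, -0.0003, 0.0145, 0.0026, -0.002, 0.0014, 1.0],
[-0.0025, -0.0007, 0.0289, 0.0052, -0.004, 0.0028, 1.0],
[-0.0037, -0.001, 0.0434, 0.0078, -0.006, 0.0041, 1.0],
[-0.0038, -0.0011, 0.059, 0.0078, -0.006, 0.0041, 1.0],
[-0.0039, -0.0013, 0.0747, 0.0078, -0.006, 0.0041, 1.0],
[-0.004, -0.0014, 0.0904, 0.0078, -0.006, 0.0041, 1.0],
[-0.004, -0.0014, 0.0904, 0.0078, -0.006, 0.0041, 1.0],
[-0.004, -0.0014, 0.0904, 0.0078, -0.006, 0.0041, 1.0],
```

Emit:
servo_tool(deltas=[[-0.001,0,0.015,0.003,-0.002,0.001,1],[-0.002,-0.001,0.03,0.005,-0.004,0.003,1],[-0.004,-0.001,0.043,0.008,-0.006,0.004,1],[-0.004,-0.001,0.059,0.008,-0.006,0.004,1],[-0.004,-0.001,0.075,0.008,-0.006,0.004,1],[-0.004,-0.0014,0.0904,0.008,-0.006,0.004,1],[-0.004,-0.0014,0.0904,0.008,-0.006,0.004,1],[-0.004,-0.0014,0.0904,0.008,-0.006,0.004,1]])

```text
t: 8.6
position: [0.5164, -0.1514, 0.0789]
orientation: [-3.135, -0.271, 0.159]
ft_force: [-0.1, -0.4, 0.5]
opening: 0.0872
```

```bash
python3 mv.py '[-0.004, -0.0014, 0.0904, 0.008, -0.006, 0.004]'
python3 - <<'E'
from h import *
from bench import env
for n in("side","top"):
    d=env.get_image(n); cv2.imwrite(f"pics/{n}3.png",d["img"][:,:,::-1])
s=cv2.imread("pics/side3.png")[240:440,290:490]
cv2.imwrite("pics/g3.png",cv2.resize(s,None,fx=3,fy=3))
E
```

```text
t 8.6 pos [ 0.5164 -0.1514  0.0789] err [-0.0061 -0.0019 -0.0052] rot err(tool) [ 0.0042 -0.0088  0.0091] F [-0.1 -0.4  0.5] M [-0.2   0.39  0.03] open 0.0872 q [ 0.2   0.39  0.09  2.17 -0.44  0.37 -0.74]
```

View pics/g3.png

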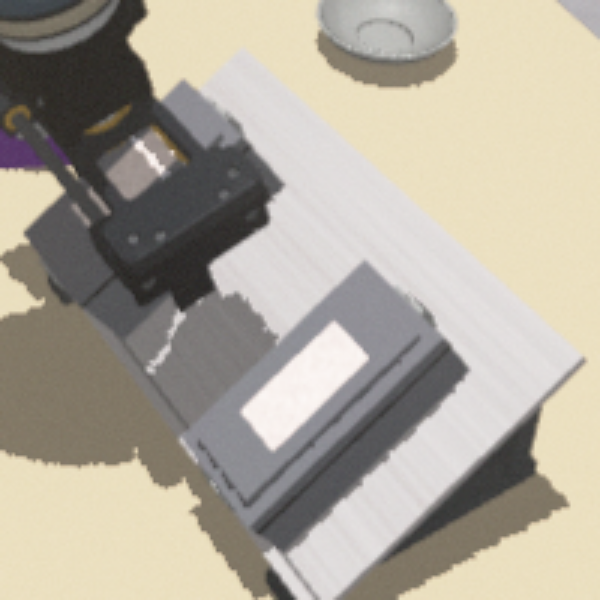

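```bash
python3 - <<'E'
from to import *
sync()
R,o=pose(.540,-.1465,.0541,.168,np.radians(32))
r=tr(.168,.28,np.pi); tz=r.apply([0,0,1]); G=o+R@[0,0,.032]
plan([(G-.003*tz,r)],1,step=.02,hold=2)
E
```

```text
3 rows
--
[0.0063, -0.0011, -0.0023, -0.0033, 0.0065, -0.0081, 1.0],
[0.0063, -0.0011, -0.0023, -0.0033, 0.0065, -0.0081, 1.0],
[0.0063, -0.0011, -0.0023, -0.0033, 0.0065, -0.0081, 1.0],
```

Emit:
servo_tool(deltas=[[0.0063,-0.0011,-0.0023,-0.0033,0.0065,-0.008,1],[0.0063,-0.0011,-0.0023,-0.0033,0.0065,-0.008,1],[0.0063,-0.0011,-0.0023,-0.0033,0.0065,-0.008,1],[0.0063,-0.0011,-0.0023,-0.0033,0.0065,-0.008,1]])

```text
t: 9.1
position: [0.5229, -0.1487, 0.0845]
orientation: [3.141, -0.281, 0.17]
ft_force: [0.6, -0.3, -0.4]
opening: 0.0871
```

```bash
python3 mv.py '[0.0063, -0.0011, -0.0023, -0.0033, 0.0065, -0.008]'
```

```text
t 9.1 pos [ 0.5229 -0.1487  0.0845] err [0.0005 0.0008 0.0003] rot err(tool) [ 0.0001  0.0005 -0.0016] F [ 0.6 -0.3 -0.4] M [-0.14  0.43  0.02] open 0.0871 q [ 0.18  0.38  0.1   2.16 -0.43  0.37 -0.75]
```

Now on target; close.

Emit:
servo_tool(deltas=[[0,0,0,0,0,0,-1],[0,0,0,0,0,0,-1],[0,0,0,0,0,0,-1],[0,0,0,0,0,0,-1],[0,0,0,0,0,0,-1],[0,0,0,0,0,0,-1]])

```text
t: 9.7
position: [0.5231, -0.1494, 0.0842]
orientation: [3.141, -0.281, 0.169]
ft_force: [1.6, -1.6, -1.6]
opening: 0.0558
```

```bash
python3 mv.py '[0,0,0,0,0,0]'
```

```text
t 9.7 pos [ 0.5231 -0.1494  0.0842] err [0.0007 0.0001 0.0001] rot err(tool) [-0.0008  0.0007 -0.0009] F [ 1.6 -1.6 -1.6] M [-0.49  0.33 -0.05] open 0.0558 q [ 0.18  0.38  0.1   2.16 -0.43  0.37 -0.75]
```

```bash
python3 - <<'E'
from to import *
s=sync()
R,o=pose(.540,-.1465,.0541,.168,np.radians(32))
Rt=Ro.from_euler("xyz",s["orientation"])
c=R.T@(s["position"]-o); D=R.T@Rt.as_matrix()
print("c",c); print("D",np.round(D,3))
c[1]=0
np.savez("grasp_deep.npz",c=c,D=D)
p,r=loadcmd()
Rp=Ro.from_euler("z",-.279).as_matrix()
Tp=Ro.from_matrix(Rp@D)
P=np.array([.5445,.2285,.07])+[0,0,.06]+Rp@c
print(P)
Rm=Ro.from_euler("ZY",[-.05,-.25]).as_matrix(); 
plan([(p+[0,0,.06],r),([.53,-.08,.25],Ro.from_matrix(Rm@D)),([.56,.13,.26],Tp),(P,Tp)],-1,step=.035,ang=5,hold=2)
E
```

```text
c [ 1.41335122e-03 -4.03385893e-05  3.46384444e-02]
D [[ 0.962  0.001 -0.274]
 [ 0.001 -1.    -0.001]
 [-0.274  0.001 -0.962]]
[0.5458587  0.22811077 0.16463844]
20 rows
--
[0.0083, 0.0, -0.0288, 0.0, 0.0, 0.0, -1.0],
[0.0166, 0.0001, -0.0577, 0.0, 0.0, 0.0, -1.0],
[0.026, -0.0134, -0.077, -0.0055, -0.0615, 0.0434, -1.0],
[0.0354, -0.0268, -0.0963, -0.0109, -0.123, 0.0867, -1.0],
[0.0449, -0.0402, -0.1156, -0.0164, -0.1845, 0.1301, -1.0],
[0.0543, -0.0537, -0.1349, -0.0219, -0.246, 0.1735, -1.0],
[0.0637, -0.0671, -0.1542, -0.0274, -0.3075, 0.2169, -1.0],
[0.073, -0.096, -0.1531, -0.0235, -0.3421, 0.2505, -1.0],
[0.0823, -0.1248, -0.1519, -0.0197, -0.3767, 0.2841, -1.0],
[0.0916, -0.1537, -0.1507, -0.0159, -0.4113, 0.3177, -1.0],
[0.1009, -0.1825, -0.1496, -0.012, -0.4459, 0.3513, -1.0],
[0.1102, -0.2114, -0.1484, -0.0081, -0.4804, 0.385, -1.0],
--
[0.1195, -0.2402, -0.1473, -0.0042, -0.5149, 0.4186, -1.0],
[0.1288, -0.2691, -0.1461, -0.0002, -0.5494, 0.4523, -1.0],
[0.1228, -0.2939, -0.123, -0.0002, -0.5494, 0.4523, -1.0],
[0.1168, -0.3187, -0.1, -0.0002, -0.5494, 0.4523, -1.0],
[0.1108, -0.3435, -0.0769, -0.0002, -0.5494, 0.4523, -1.0],
[0.1048, -0.3683, -0.0539, -0.0002, -0.5494, 0.4523, -1.0],
[0.1048, -0.3683, -0.0539, -0.0002, -0.5494, 0.4523, -1.0],
[0.1048, -0.3683, -0.0539, -0.0002, -0.5494, 0.4523, -1.0],
```

Emit:
servo_tool(deltas=[[0.003,0,-0.01,0,0,0,-1],[0.008,0,-0.029,0,0,0,-1],[0.017,0,-0.058,0,0,0,-1],[0.026,-0.013,-0.077,-0.006,-0.06,0.043,-1],[0.035,-0.027,-0.096,-0.011,-0.123,0.087,-1],[0.045,-0.04,-0.116,-0.016,-0.185,0.13,-1],[0.054,-0.054,-0.135,-0.022,-0.246,0.174,-1],[0.064,-0.067,-0.154,-0.027,-0.308,0.217,-1],[0.073,-0.096,-0.153,-0.024,-0.342,0.25,-1],[0.082,-0.125,-0.152,-0.02,-0.377,0.284,-1],[0.082,-0.125,-0.152,-0.02,-0.377,0.284,-1]])

```text
t: 10.8
position: [0.5384, -0.0132, 0.2523]
orientation: [-3.133, 0.102, -0.105]
ft_force: [0.1, 0.4, -5.4]
opening: 0.0556
```

```bash
python3 mv.py '[0.082, -0.125, -0.152, -0.02, -0.377, 0.284]'
python3 - <<'E'
from to import *
g=np.load("grasp_deep.npz");c,D=g["c"],g["D"]
Rp=Ro.from_euler("z",-.279).as_matrix()
Tp=Ro.from_matrix(Rp@D)
P=np.array([.5445,.2285,.07])+[0,0,.06]+Rp@c
plan([([.56,.13,.25],Tp),(P,Tp)],-1,step=.035,ang=5,hold=2)
E
```

```text
t 10.8 pos [ 0.5384 -0.0132  0.2523] err [ 0.0001  0.0067 -0.0005] rot err(tool) [ 0.0029 -0.0031 -0.0087] F [ 0.1  0.4 -5.4] M [-0.05 -0.01 -0.01] open 0.0556 q [-0.28  0.29  0.29  1.8  -0.11  1.17 -1.62]
11 rows
--
[0.001, -0.0303, 0.0006, 0.0051, -0.0355, 0.0324, -1.0],
[0.0019, -0.0605, 0.0013, 0.0102, -0.0711, 0.0648, -1.0],
[0.0029, -0.0908, 0.0019, 0.0153, -0.1066, 0.0971, -1.0],
[0.0039, -0.1211, 0.0025, 0.0204, -0.1421, 0.1295, -1.0],
[0.0048, -0.1513, 0.0031, 0.0255, -0.1777, 0.1619, -1.0],
[0.0007, -0.1752, 0.0251, 0.0255, -0.1777, 0.1619, -1.0],
[-0.0035, -0.1991, 0.0471, 0.0255, -0.1777, 0.1619, -1.0],
[-0.0076, -0.2229, 0.0691, 0.0255, -0.1777, 0.1619, -1.0],
[-0.0118, -0.2468, 0.091, 0.0255, -0.1777, 0.1619, -1.0],
[-0.0118, -0.2468, 0.091, 0.0255, -0.1777, 0.1619, -1.0],
[-0.0118, -0.2468, 0.091, 0.0255, -0.1777, 0.1619, -1.0],
```

Emit:
servo_tool(deltas=[[0.001,-0.03,0.001,0.005,-0.036,0.032,-1],[0.002,-0.06,0.001,0.01,-0.071,0.065,-1],[0.003,-0.091,0.002,0.015,-0.107,0.097,-1],[0.004,-0.121,0.002,0.02,-0.142,0.13,-1],[0.005,-0.151,0.003,0.025,-0.178,0.162,-1],[0.001,-0.175,0.025,0.025,-0.178,0.162,-1],[-0.003,-0.199,0.047,0.025,-0.178,0.162,-1],[-0.008,-0.223,0.069,0.025,-0.178,0.162,-1],[-0.0118,-0.2468,0.091,0.0255,-0.1777,0.1619,-1],[-0.0118,-0.2468,0.091,0.0255,-0.1777,0.1619,-1],[-0.0118,-0.2468,0.091,0.0255,-0.1777,0.1619,-1],[-0.0118,-0.2468,0.091,0.0255,-0.1777,0.1619,-1]])

```text
t: 12.0
position: [0.5458, 0.2272, 0.1652]
orientation: [3.141, 0.277, -0.279]
ft_force: [-0.4, -1.1, -4.2]
opening: 0.0558
```

```bash
python3 mv.py '[-0.0118, -0.2468, 0.091, 0.0255, -0.1777, 0.1619]'
python3 - <<'E'
from h import *
from bench import env
out={n:env.get_image(n) for n in("side","top")}
pickle.dump(out,open("hover.pkl","wb"))
s=out["side"]["img"][120:270,220:400,::-1];t=out["top"]["img"][170:300,180:320,::-1]
cv2.imwrite("pics/hv_s.png",cv2.resize(s,None,fx=4,fy=4,interpolation=2));cv2.imwrite("pics/hv_t.png",cv2.resize(t,None,fx=4.5,fy=4.5,interpolation=2))
E
```

```text
t 12.0 pos [0.5458 0.2272 0.1652] err [ 0.     -0.0009  0.0005] rot err(tool) [-0.0003  0.0003  0.0007] F [-0.4 -1.1 -4.2] M [-0.24 -0.42  0.05] open 0.0558 q [-0.53  0.52  0.2   1.68 -0.28  1.19 -2.05]
```

View pics/hv_s.png

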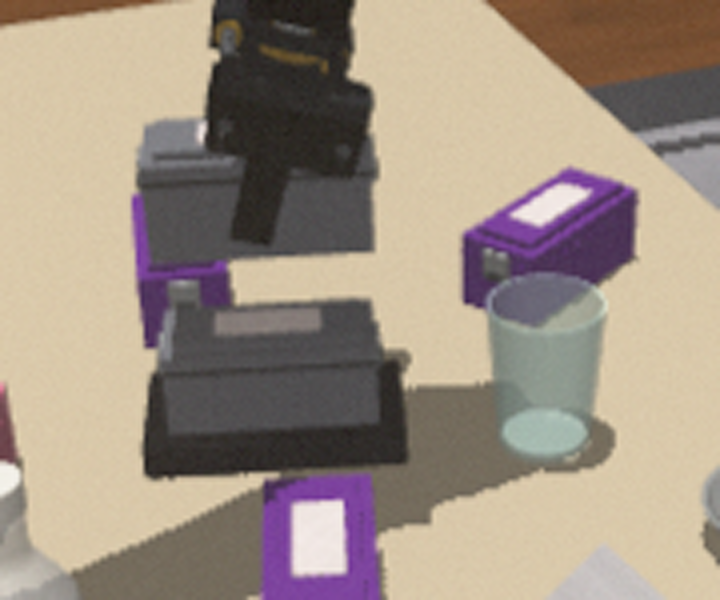

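View pics/hv_t.png

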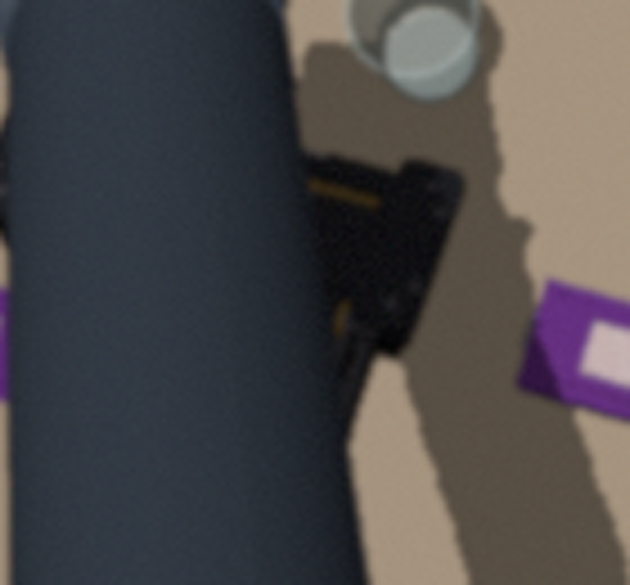

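```bash
cat > ov.py <<'E'
from h import *
def boxl(R,o,h):
    def rect(a,b,z): return np.array([[sx*a,sy*b,z] for sx,sy in((1,1),(1,-1),(-1,-1),(-1,1))])@R.T+o
    b,t=rect(.06,.028,0),rect(.06,.028,h)
    return [b,t,rect(.053,.021,h+.005)]+[np.array([b[i],t[i]]) for i in range(4)]
def overlay(img,C,items,box,f,fn):
    x0,y0,x1,y1=box
    im=cv2.resize(img[y0:y1,x0:x1],None,fx=f,fy=f,interpolation=cv2.INTER_CUBIC)[:,:,::-1].copy()
    for R,o,h,col in items:
        for P in boxl(R,o,h):
            uv=((proj(C,P)-[x0,y0]+.5)*f-.5)
            cv2.polylines(im,[np.round(uv*16).astype(np.int32)],True,col,1,cv2.LINE_AA,4)
    cv2.imwrite(fn,im)
E
python3 - <<'E'
from ov import *
from bench import env
out=pickle.load(open("hover.pkl","rb")); C=cam(out["side"])
g=np.load("grasp_deep.npz");c,D=g["c"],g["D"]
s=env.observe(); Rt=Ro.from_euler("xyz",s["orientation"]).as_matrix()
R=Rt@D.T; o=s["position"]-R@c; print("case pose",o,Ro.from_matrix(R).as_euler("xyz"))
Rb=Ro.from_euler("z",-.279).as_matrix()
overlay(out["side"]["img"],C,[(R,o,.056,(0,255,0)),(Rb,np.array([.542,.2283,.02]),.05,(0,0,255))],(245,140,335,245),6.6,"pics/hv_o.png")
np.save("hov_pose.npy",np.r_[o,Ro.from_matrix(R).as_euler("xyz")])
E
```

```text
case pose [0.54478953 0.22766935 0.1309944 ] [ 0.00058429 -0.00067677 -0.28031501]
```

View pics/hv_o.png

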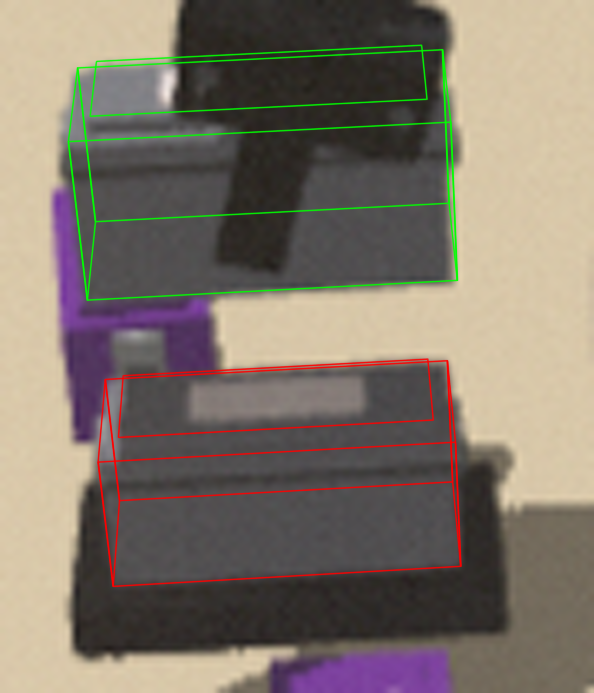

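```bash
cat > edge.py <<'E'
from h import *
from scipy.ndimage import map_coordinates,gaussian_filter
def edgefit(img,C,R,o,h,seg3,rng=3.0,mask=None):
    """seg3: list of (A,B) in case coords; returns best du,dv"""
    g=img.astype(float).mean(2); g=gaussian_filter(g,.7); gy,gx=np.gradient(g)
    pts=[];nr=[]
    for A,B in seg3:
        P=np.array([np.array(A)*(1-t)+np.array(B)*t for t in np.linspace(.05,.95,60)])@R.T+o
        uv=proj(C,P); d=uv[-1]-uv[0]; n=np.array([-d[1],d[0]])/np.linalg.norm(d)
        pts.append(uv); nr.append(n)
    out=[]
    S=np.linspace(-rng,rng,121)
    for uv,n in zip(pts,nr):
        prof=[]
        for s in S:
            q=uv+s*n
            gg=map_coordinates(gx,[q[:,1],q[:,0]],order=1)*n[0]+map_coordinates(gy,[q[:,1],q[:,0]],order=1)*n[1]
            prof.append(np.median(gg))
        prof=np.array(prof); k=np.argmax(abs(prof)); 
        w=np.clip(abs(prof)-.5*abs(prof).max(),0,None); m=abs(S-S[k])<1.2
        out.append((round(float((S[m]*w[m]).sum()/w[m].sum()),2),round(float(prof[k]),1),np.round(n,2).tolist()))
    return out
E
python3 - <<'E'
from edge import *
out=pickle.load(open("hover.pkl","rb")); C=cam(out["side"]); I=out["side"]["img"]
hp=np.load("hov_pose.npy"); R=Ro.from_euler("xyz",hp[3:]).as_matrix()
a,b=.06,.028
def segs(zl,zh): return [((-a,-b,0),(a,-b,0)),((-a,-b,zl),(-a,-b,zh)),((a,-b,zl),(a,-b,zh))]
print("held bottom,left,right"); print(edgefit(I,C,R,hp[:3],.056,segs(.004,.036)))
Rb=Ro.from_euler("z",-.279).as_matrix()
print("base"); print(edgefit(I,C,Rb,np.array([.5437,.2285,.02]),.05,segs(.002,.03)))
o0=pickle.load(open("scan.pkl","rb"))["side"]
print("base, scan"); print(edgefit(o0["img"],cam(o0),Rb,np.array([.5437,.2285,.02]),.05,segs(.002,.03)))
o,d=ray(C,(288,180)); print(np.linalg.norm([.54,.23,.13]-o), C["f"])
E
```

```text
held bottom,left,right
[(0.5, 38.8, [0.05, 1.0]), (-2.58, -21.4, [0.99, -0.12]), (-0.59, 39.6, [1.0, -0.04])]
base
[(0.24, -12.3, [0.06, 1.0]), (-0.65, 10.8, [0.99, -0.12]), (-0.6, -13.7, [1.0, -0.04])]
base, scan
[(0.23, -10.2, [0.06, 1.0]), (-0.62, 9.8, [0.99, -0.12]), (-0.59, -12.6, [1.0, -0.04])]
1.0267792399648592 461.71620353615185
```

```bash
cat > pl.py <<'E'
from to import *
import sys
def place(name,O,yaw,**k):
    g=np.load(f"grasp_{name}.npz");c,D=g["c"],g["D"]
    Rp=Ro.from_euler("z",yaw).as_matrix()
    plan([(np.array(O)+Rp@c,Ro.from_matrix(Rp@D))],-1,**k)
def where(name):
    g=np.load(f"grasp_{name}.npz");c,D=g["c"],g["D"]
    s=env.observe(); Rt=Ro.from_euler("xyz",s["orientation"]).as_matrix(); R=Rt@D.T
    print(name,"origin",np.round(s["position"]-R@c,4),"rpy",np.round(Ro.from_matrix(R).as_euler("xyz"),4),"F",np.round(s["ft_force"],1),"M",np.round(s["torque"],2),"t",round(s["t"],2),"open",round(s["opening"],4))
E
python3 - <<'E'
from pl import *
sync(); place("deep",[.5437,.2288,.079],-.279,step=.015,hold=2)
p,r=loadcmd(); print("down in tool",r.inv().apply([0,0,-1]))
E
```

```text
6 rows
--
[0.0032, -0.0002, 0.0126, -0.0002, -0.0002, -0.0003, -1.0],
[0.0065, -0.0004, 0.0252, -0.0005, -0.0003, -0.0006, -1.0],
[0.0097, -0.0006, 0.0378, -0.0007, -0.0005, -0.0008, -1.0],
[0.0129, -0.0008, 0.0504, -0.0009, -0.0007, -0.0011, -1.0],
[0.0129, -0.0008, 0.0504, -0.0009, -0.0007, -0.0011, -1.0],
[0.0129, -0.0008, 0.0504, -0.0009, -0.0007, -0.0011, -1.0],
down in tool [2.73555924e-01 2.14115547e-05 9.61856100e-01]
```

Emit:
servo_tool(deltas=[[0.0032,0,0.0126,0,0,0,-1],[0.0065,0,0.025,0,0,0,-1],[0.0097,-0.0005,0.038,0,0,-0.001,-1],[0.0129,-0.0008,0.0504,0,0,-0.001,-1],[0.0129,-0.0008,0.0504,0,0,-0.001,-1],[0.0129,-0.0008,0.0504,0,0,-0.001,-1]])

```text
t: 12.7
position: [0.5439, 0.2298, 0.1123]
orientation: [3.141, 0.28, -0.277]
ft_force: [0.4, 1.1, -4.9]
opening: 0.056
```

```bash
python3 - <<'E'
from pl import *
where("deep"); sync(); place("deep",[.5437,.2288,.071],-.279,step=.0015)
o=env.get_image("side"); I=o["img"]
cv2.imwrite("pics/pl1.png",cv2.resize(I[140:250,240:350,::-1],None,fx=5.4,fy=5.4,interpolation=2))
E
```

```text
deep origin [0.5425 0.2302 0.0777] rpy [ 1.000e-04  2.200e-03 -2.775e-01] F [ 0.4  1.1 -4.9] M [-0.2  -0.44 -0.  ] t 12.7 open 0.056
5 rows
--
[0.0007, 0.0002, 0.0012, 0.0001, 0.0004, 0.0003, -1.0],
[0.0013, 0.0004, 0.0024, 0.0001, 0.0009, 0.0006, -1.0],
[0.002, 0.0006, 0.0036, 0.0002, 0.0013, 0.0009, -1.0],
[0.0026, 0.0008, 0.0048, 0.0003, 0.0018, 0.0012, -1.0],
[0.0033, 0.001, 0.006, 0.0003, 0.0022, 0.0015, -1.0],
```

View pics/pl1.png

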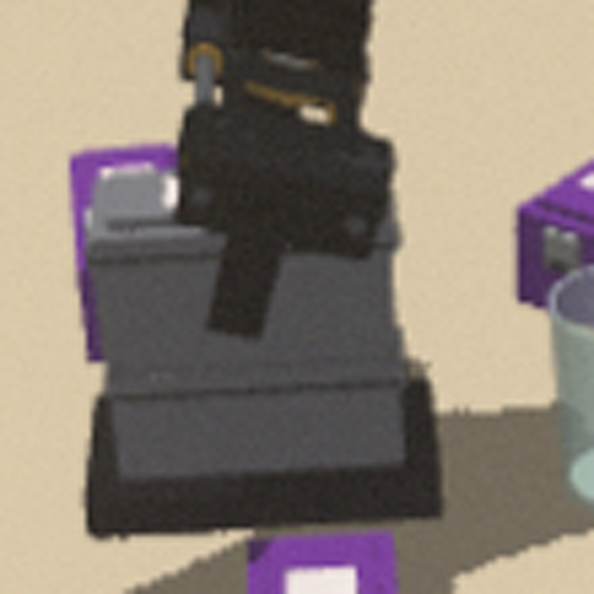

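```bash
cat >> to.py <<'E'
def syncavg(n=5):
    P=[];Q=[]
    for i in range(n):
        s=env.observe(); P.append(s["position"]);Q.append(Ro.from_euler("xyz",s["orientation"]).as_quat())
        if i<n-1: env.get_image("side")
    P=np.array(P); q=Ro.from_quat(Q).mean(); print("avg",np.round(P.mean(0),4),"sd",np.round(P.std(0),5))
    savecmd(P.mean(0),q)
E
python3 - <<'E'
from pl import *
syncavg(5); where("deep")
g=np.load("grasp_deep.npz");p,r=loadcmd();R=r.as_matrix()@g["D"].T;print("avg origin",p-R@g["c"],Ro.from_matrix(R).as_euler("xyz"))
place("deep",[.5437,.2288,.071],-.279,step=.0015)
E
```

```text
avg [0.5444 0.23   0.1132] sd [1.0e-04 4.0e-05 2.2e-04]
deep origin [0.543  0.2304 0.0788] rpy [ 0.0015  0.0004 -0.2773] F [-0.8  0.4 -5. ] M [-0.24 -0.45 -0.01] t 12.95 open 0.0558
avg origin [0.54298083 0.23039969 0.07859646] [ 0.00130366  0.00070818 -0.27733589]
6 rows
--
[0.0005, 0.0002, 0.0012, -0.0001, 0.0001, 0.0003, -1.0],
[0.001, 0.0004, 0.0023, -0.0003, 0.0002, 0.0007, -1.0],
[0.0016, 0.0007, 0.0035, -0.0004, 0.0004, 0.001, -1.0],
[0.0021, 0.0009, 0.0047, -0.0005, 0.0005, 0.0013, -1.0],
[0.0026, 0.0011, 0.0058, -0.0007, 0.0006, 0.0016, -1.0],
[0.0031, 0.0013, 0.007, -0.0008, 0.0007, 0.002, -1.0],
```

Emit:
servo_tool(deltas=[[0.0005,0.0013,0,-0.0008,0.0007,0.002,-1],[0.001,0.0013,0.0014,-0.0008,0.0007,0.002,-1],[0.0015,0.0013,0.003,-0.0008,0.0007,0.002,-1],[0.0015,0.0013,0.003,-0.0008,0.0007,0.002,-1],[0.0015,0.0013,0.003,-0.0008,0.0007,0.002,-1]])

```text
t: 13.45
position: [0.5443, 0.2284, 0.1094]
orientation: [3.14, 0.278, -0.278]
ft_force: [0.9, -0.6, -4.9]
opening: 0.0562
```

```bash
python3 - <<'E'
from pl import *
from edge import *
where("deep");syncavg(3); where("deep")
o=env.get_image("side"); I=o["img"];C=cam(o)
g=np.load("grasp_deep.npz");p,r=loadcmd();R=r.as_matrix()@g["D"].T;O=p-R@g["c"]
a,b=.06,.028
def segs(zl,zh): return [((-a,-b,0),(a,-b,0)),((-a,-b,zl),(-a,-b,zh)),((a,-b,zl),(a,-b,zh))]
print(edgefit(I,C,R,O,.056,segs(.006,.036)))
Rb=Ro.from_euler("z",-.279).as_matrix()
print(edgefit(I,C,Rb,np.array([.5437,.2285,.02]),.05,segs(.002,.03)))
place("deep",[.5437,.2288,.070],-.279,step=.0015)
E
```

```text
deep origin [0.5429 0.2288 0.0748] rpy [-0.0006  0.0005 -0.279 ] F [ 0.9 -0.6 -4.9] M [-0.21 -0.44  0.05] t 13.45 open 0.0562
avg [0.5444 0.2284 0.1095] sd [4.e-05 2.e-05 3.e-05]
deep origin [0.543  0.2288 0.0749] rpy [-0.0005  0.0003 -0.2791] F [-0.9  0.  -5.3] M [-0.21 -0.48  0.02] t 13.55 open 0.0559
[(0.18, -1.4, [0.06, 1.0]), (-2.75, -38.6, [0.99, -0.12]), (-0.44, 39.8, [1.0, -0.04])]
[(0.26, -12.6, [0.06, 1.0]), (-0.65, 10.7, [0.99, -0.12]), (-0.58, -14.0, [1.0, -0.04])]
4 rows
--
[0.0005, -0.0, 0.0011, 0.0001, 0.0001, -0.0, -1.0],
[0.001, -0.0001, 0.0022, 0.0002, 0.0002, -0.0001, -1.0],
[0.0015, -0.0001, 0.0034, 0.0004, 0.0003, -0.0001, -1.0],
[0.002, -0.0002, 0.0045, 0.0005, 0.0004, -0.0002, -1.0],
```

Emit:
servo_tool(deltas=[[0.0004,0,0.001,0,0,0,-1],[0.0008,0,0.002,0,0,0,-1],[0.0012,0,0.003,0,0,0,-1],[0.0012,0,0.003,0,0,0,-1]])

```text
t: 14.0
position: [0.5446, 0.2282, 0.1061]
orientation: [3.14, 0.278, -0.278]
ft_force: [-0.1, -0.7, -5.7]
opening: 0.0562
```

```bash
python3 - <<'E'
from pl import *
where("deep")
E
```

```text
deep origin [0.5432 0.2286 0.0714] rpy [-0.0008  0.0007 -0.2791] F [-0.1 -0.7 -5.7] M [-0.17 -0.41 -0.01] t 14.0 open 0.0562
```

Emit:
servo_tool(deltas=[[0.0003,0,0.001,0,0,0,-1],[0.0005,0,0.002,0,0,0,-1],[0.0005,0,0.002,0,0,0,-1]])

```text
t: 14.3
position: [0.5449, 0.2283, 0.1051]
orientation: [3.141, 0.278, -0.278]
ft_force: [-1.1, -1.4, 0.9]
opening: 0.0554
```

```bash
python3 - <<'E'
from pl import *
where("deep")
E
```

```text
deep origin [0.5435 0.2287 0.0705] rpy [ 1.000e-04  3.000e-04 -2.792e-01] F [-1.1 -1.4  0.9] M [-0.13  0.19  0.11] t 14.3 open 0.0554
```

Emit:
servo_tool(deltas=[[0.0003,0,0.001,0,0,0,-1],[0.0003,0,0.001,0,0,0,-1]])

```text
t: 14.5
position: [0.5449, 0.2283, 0.105]
orientation: [3.141, 0.278, -0.278]
ft_force: [-2.4, -2.4, 7.7]
opening: 0.0558
```

```bash
python3 - <<'E'
from pl import *
where("deep")
E
```

```text
deep origin [0.5435 0.2287 0.0704] rpy [ 0.0004  0.0007 -0.2792] F [-2.4 -2.4  7.7] M [-0.2  0.8  0.1] t 14.5 open 0.0558
```

Emit:
servo_tool(deltas=[[0.0003,0,0.001,0,0,0,-1],[0.0003,0,0.0011,0,0,0,-1],[0.0003,0,0.0011,0,0,0,-1],[0.0003,0,0.0011,0,0,0,-1],[0.0003,0,0.0011,0,0,0,-1],[0.0003,0,0.0011,0,0,0,-1]])

```text
t: 15.1
position: [0.5449, 0.2283, 0.105]
orientation: [-3.141, 0.279, -0.278]
ft_force: [-3.6, -2.4, 13.4]
opening: 0.0556
```

```bash
python3 - <<'E'
from pl import *
where("deep")
o=env.get_image("side"); I=o["img"]
cv2.imwrite("pics/pl2.png",cv2.resize(I[140:250,240:350,::-1],None,fx=5.4,fy=5.4,interpolation=2))
from edge import *
g=np.load("grasp_deep.npz");C=cam(o)
Rb=Ro.from_euler("z",-.279).as_matrix();a,b=.06,.028
print(edgefit(I,C,Rb,np.array([.5437,.2285,.07]),.056,[((-a,-b,0),(a,-b,0)),((-a,-b,.006),(-a,-b,.036)),((a,-b,.006),(a,-b,.036))]))
print(edgefit(I,C,Rb,np.array([.5437,.2285,.02]),.05,[((-a,-b,0),(a,-b,0)),((-a,-b,.002),(-a,-b,.036)),((a,-b,.006),(a,-b,.036))]))
E
```

```text
deep origin [0.5435 0.2287 0.0704] rpy [ 0.0008  0.0009 -0.2792] F [-3.6 -2.4 13.4] M [-0.28  1.27  0.24] t 15.1 open 0.0556
[(2.62, -5.5, [0.06, 1.0]), (-2.8, -29.4, [0.99, -0.12]), (-0.64, 41.8, [1.0, -0.04])]
[(0.3, -12.1, [0.06, 1.0]), (-0.69, 11.0, [0.99, -0.12]), (-0.6, -14.3, [1.0, -0.04])]
```

View pics/pl2.png

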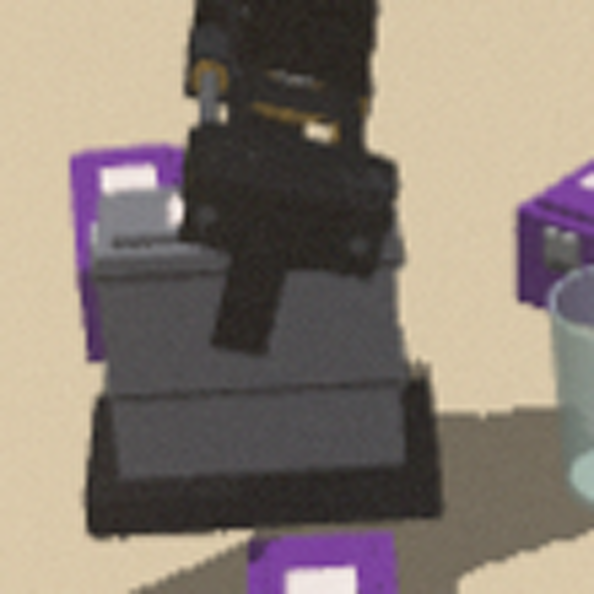

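Emit:
servo_tool(deltas=[[-0.0003,0,-0.001,0,0,0,-1],[-0.0006,0,-0.0021,0,0,0,-1],[-0.0006,0,-0.0021,0,0,0,-1],[-0.0006,0,-0.0021,0,0,0,0],[-0.0006,0,-0.0021,0,0,0,1],[-0.0006,0,-0.0021,0,0,0,1],[-0.0006,0,-0.0021,0,0,0,1],[-0.0006,0,-0.0021,0,0,0,1]])

```text
t: 15.95
position: [0.5446, 0.2285, 0.104]
orientation: [3.14, 0.278, -0.278]
ft_force: [-0.2, -0.2, -1.0]
opening: 0.08
```

```bash
python3 - <<'E'
from pl import *
where("deep"); sync(); rep(env)
# retreat along -z tool 0.1 and up
p,r=loadcmd()
plan([(p+r.apply([0,0,-.08]),r)],1,step=.025)
E
```

```text
deep origin [0.5433 0.2288 0.0693] rpy [-0.0005  0.0004 -0.2789] F [-0.2 -0.2 -1. ] M [-0.09 -0.11 -0.01] t 15.95 open 0.08
t 15.95 pos [0.5446 0.2285 0.104 ] err [0. 0. 0.] rot err(tool) [ 0.  0. -0.] F [-0.2 -0.2 -1. ] M [-0.09 -0.11 -0.01] open 0.08 q [-0.52  0.59  0.19  1.73 -0.3   1.08 -2.02]
4 rows
--
[-0.0, -0.0, -0.02, 0.0, 0.0, 0.0, 1.0],
[-0.0, 0.0, -0.04, 0.0, 0.0, 0.0, 1.0],
[-0.0, 0.0, -0.06, 0.0, 0.0, 0.0, 1.0],
[-0.0, 0.0, -0.08, 0.0, 0.0, 0.0, 1.0],
```

Emit:
servo_tool(deltas=[[0,0,-0.015,0,0,0,1],[0,0,-0.035,0,0,0,1],[0,0,-0.06,0,0,0,1],[0,0,-0.085,0,0,0,1],[0,0,-0.11,0,0,0,1],[0,0,-0.13,0,0,0,1],[0,0,-0.13,0,0,0,1],[0,0,-0.13,0,0,0,1]])

```text
t: 16.75
position: [0.5791, 0.2185, 0.2297]
orientation: [3.141, 0.277, -0.278]
ft_force: [-0.0, -0.6, -0.1]
opening: 0.0873
```

```bash
python3 mv.py '[0,0,-0.13,0,0,0]'; python3 - <<'E'
from to import *
sync()
R,o=pose(.564,-.291,.054,.168,np.radians(32))
r=tr(.168,.28,np.pi); tz=r.apply([0,0,1]); G=o+R@[0,0,.026]; np.save("Gs.npy",G)
print("pre",G-.1*tz,"grasp tcp",G-.003*tz)
rm=tr(-.05,-.05,np.pi)
plan([([.56,.06,.26],rm),([.545,-.2,.24],r),(G-.1*tz,r)],1,step=.045,ang=7,hold=3)
E
```

```text
t 16.75 pos [0.5791 0.2185 0.2297] err [ 0.0001 -0.0003  0.0007] rot err(tool) [0.0006 0.0007 0.0002] F [-0.  -0.6 -0.1] M [-0.12 -0.06  0.  ] open 0.0873 q [-0.5   0.51  0.22  1.55 -0.26  1.34 -2.05]
pre [ 0.52316959 -0.29792478  0.17215479] grasp tcp [ 0.54959868 -0.29344244  0.07893242]
16 rows
--
[0.004, 0.0394, -0.009, -0.0092, 0.0566, -0.0565, 1.0],
[0.008, 0.0788, -0.018, -0.0184, 0.1132, -0.1129, 1.0],
[0.012, 0.1183, -0.027, -0.0276, 0.1699, -0.1694, 1.0],
[0.016, 0.1577, -0.036, -0.0368, 0.2265, -0.2258, 1.0],
[0.026, 0.2, -0.0354, -0.0306, 0.2801, -0.2636, 1.0],
[0.0361, 0.2424, -0.0347, -0.0243, 0.3336, -0.3014, 1.0],
[0.0461, 0.2847, -0.0341, -0.018, 0.3872, -0.3391, 1.0],
[0.0562, 0.3271, -0.0335, -0.0117, 0.4409, -0.3768, 1.0],
[0.0663, 0.3694, -0.0329, -0.0053, 0.4945, -0.4144, 1.0],
[0.0763, 0.4118, -0.0322, 0.0011, 0.5482, -0.4521, 1.0],
[0.0844, 0.4452, -0.011, 0.0011, 0.5482, -0.4521, 1.0],
[0.0925, 0.4785, 0.0102, 0.0011, 0.5482, -0.4521, 1.0],
--
[0.1006, 0.5119, 0.0315, 0.0011, 0.5482, -0.4521, 1.0],
[0.1006, 0.5119, 0.0315, 0.0011, 0.5482, -0.4521, 1.0],
[0.1006, 0.5119, 0.0315, 0.0011, 0.5482, -0.4521, 1.0],
[0.1006, 0.5119, 0.0315, 0.0011, 0.5482, -0.4521, 1.0],
```

Emit:
servo_tool(deltas=[[0.004,0.039,-0.009,-0.009,0.057,-0.056,1],[0.008,0.079,-0.018,-0.018,0.113,-0.113,1],[0.012,0.118,-0.027,-0.028,0.17,-0.169,1],[0.016,0.158,-0.036,-0.037,0.227,-0.226,1],[0.026,0.2,-0.035,-0.031,0.28,-0.264,1],[0.036,0.242,-0.035,-0.024,0.334,-0.301,1],[0.046,0.285,-0.034,-0.018,0.387,-0.339,1],[0.056,0.327,-0.034,-0.012,0.441,-0.377,1],[0.066,0.369,-0.033,-0.005,0.495,-0.414,1],[0.076,0.412,-0.032,0.001,0.548,-0.452,1],[0.076,0.412,-0.032,0.001,0.548,-0.452,1],[0.076,0.412,-0.032,0.001,0.548,-0.452,1]])

```text
t: 17.95
position: [0.5431, -0.201, 0.2383]
orientation: [-3.14, -0.276, 0.164]
ft_force: [0.3, 1.2, 0.3]
opening: 0.0869
```

```bash
python3 mv.py '[0.076, 0.412, -0.032, 0.001, 0.548, -0.452]'; python3 - <<'E'
from to import *
out={n:env.get_image(n) for n in("side","top")}
pickle.dump(out,open("mid.pkl","wb"))
s=out["side"]["img"][130:250,220:340,::-1];t=out["top"]["img"][190:310,180:300,::-1]
cv2.imwrite("pics/mid.png",np.hstack([cv2.resize(s,(400,400),interpolation=2),cv2.resize(t,(400,400),interpolation=2)]))
sync()
G=np.load("Gs.npy");r=tr(.168,.28,np.pi); tz=r.apply([0,0,1])
plan([(G-.09*tz,r)],1,step=.04,ang=7,hold=3)
E
```

```text
t 17.95 pos [ 0.5431 -0.201   0.2383] err [-0.0015 -0.0009 -0.0016] rot err(tool) [ 0.0004 -0.0035  0.0036] F [0.3 1.2 0.3] M [-0.04  0.46  0.07] open 0.0869 q [ 0.09  0.22  0.31  1.95 -0.31  0.76 -0.83]
7 rows
--
[-0.0137, 0.0237, 0.0159, -0.0004, 0.0006, 0.0005, 1.0],
[-0.0274, 0.0474, 0.0318, -0.0009, 0.0012, 0.001, 1.0],
[-0.0411, 0.0711, 0.0477, -0.0013, 0.0018, 0.0015, 1.0],
[-0.0548, 0.0948, 0.0636, -0.0018, 0.0024, 0.0019, 1.0],
[-0.0548, 0.0948, 0.0636, -0.0018, 0.0024, 0.0019, 1.0],
[-0.0548, 0.0948, 0.0636, -0.0018, 0.0024, 0.0019, 1.0],
[-0.0548, 0.0948, 0.0636, -0.0018, 0.0024, 0.0019, 1.0],
```

View pics/mid.png

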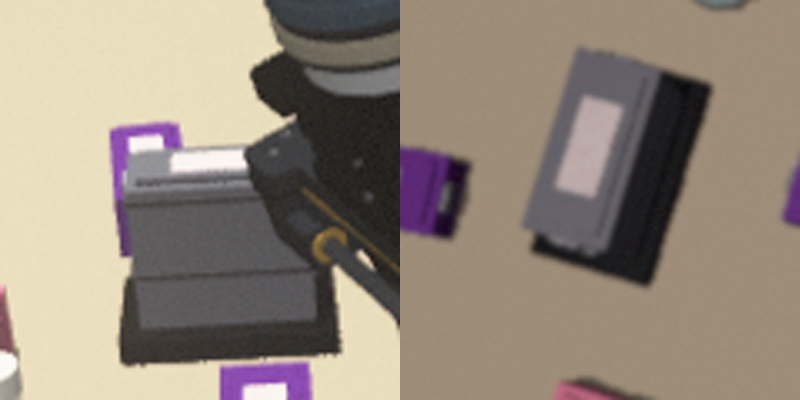

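```bash
python3 - <<'E'
from h import *
o=pickle.load(open("mid.pkl","rb"));C=cam(o["top"])
q,th,a=labelquad(o["top"]["img"],(222,212,252,256)); print(np.round(q,1).tolist(),a)
def f(u): 
    A=proj(C,label3d([u[0],u[1],.07,u[2]],0,.0275,.0615,.061)); return (A-match(A,q)).ravel()
s=least_squares(f,[.545,.2285,-.28]); print(s.x,np.round(s.fun,2))
E
```

```text
[[246.7, 221.3], [238.0, 249.1], [225.7, 246.0], [234.4, 218.0]] 372.640625
[ 0.5451545   0.22861304 -0.27298609] [-0.11 -0.24  0.04  0.    0.16  0.35 -0.09 -0.11]
```

Emit:
servo_tool(deltas=[[-0.014,0.024,0.016,0,0.001,0.001,1],[-0.027,0.047,0.032,-0.001,0.001,0.001,1],[-0.041,0.071,0.048,-0.001,0.002,0.001,1],[-0.0548,0.0948,0.0636,-0.0018,0.0024,0.0019,1],[-0.0548,0.0948,0.0636,-0.0018,0.0024,0.0019,1],[-0.0548,0.0948,0.0636,-0.0018,0.0024,0.0019,1],[-0.0548,0.0948,0.0636,-0.0018,0.0024,0.0019,1]])

```text
t: 18.75
position: [0.5273, -0.2971, 0.1639]
orientation: [3.141, -0.282, 0.17]
ft_force: [-0.7, -0.3, 0.4]
opening: 0.087
```

```bash
python3 mv.py '[-0.0548, 0.0948, 0.0636, -0.0018, 0.0024, 0.0019]'; python3 - <<'E'
from to import *
sync()
G=np.load("Gs.npy");r=tr(.168,.28,np.pi); tz=r.apply([0,0,1])
plan([(G-.05*tz,r),(G-.003*tz,r)],1,step=.025,ang=7,hold=3)
E
```

```text
t 18.75 pos [ 0.5273 -0.2971  0.1639] err [0.0014 0.0004 0.0014] rot err(tool) [-0.0004  0.0025 -0.0018] F [-0.7 -0.3  0.4] M [-0.15  0.45 -0.02] open 0.087 q [ 0.3   0.37  0.29  1.96 -0.47  0.67 -0.49]
7 rows
--
[-0.0009, 0.0001, 0.0205, 0.0002, -0.0012, 0.0009, 1.0],
[-0.0018, 0.0001, 0.0409, 0.0005, -0.0024, 0.0018, 1.0],
[-0.0019, 0.0001, 0.0644, 0.0005, -0.0024, 0.0018, 1.0],
[-0.002, 0.0001, 0.0879, 0.0005, -0.0024, 0.0018, 1.0],
[-0.002, 0.0001, 0.0879, 0.0005, -0.0024, 0.0018, 1.0],
[-0.002, 0.0001, 0.0879, 0.0005, -0.0024, 0.0018, 1.0],
[-0.002, 0.0001, 0.0879, 0.0005, -0.0024, 0.0018, 1.0],
```

Emit:
servo_tool(deltas=[[-0.001,0,0.02,0,-0.001,0.001,1],[-0.002,0,0.041,0,-0.002,0.002,1],[-0.002,0,0.06,0,-0.002,0.002,1],[-0.002,0,0.075,0,-0.002,0.002,1],[-0.002,0,0.086,0,-0.002,0.002,1],[-0.002,0,0.086,0,-0.002,0.002,1],[-0.002,0,0.086,0,-0.002,0.002,1]])

```text
t: 19.45
position: [0.5478, -0.2959, 0.0807]
orientation: [3.14, -0.28, 0.165]
ft_force: [-0.8, -0.8, -0.6]
opening: 0.0866
```

```bash
python3 mv.py '[-0.002,0,0.086,0,-0.002,0.002]'; python3 - <<'E'
from to import *
sync()
G=np.load("Gs.npy");r=tr(.168,.28,np.pi); tz=r.apply([0,0,1])
plan([(G-.003*tz,r)],1,step=.025,ang=7)
o=env.get_image("side");cv2.imwrite("pics/gs.png",cv2.resize(o["img"][260:440,310:490,::-1],None,fx=3,fy=3,interpolation=2))
E
```

```text
t 19.45 pos [ 0.5478 -0.2959  0.0807] err [-0.0012 -0.0025 -0.0001] rot err(tool) [-0.0019 -0.0005  0.0031] F [-0.8 -0.8 -0.6] M [-0.18  0.5  -0.03] open 0.0866 q [ 0.35  0.5   0.21  1.97 -0.57  0.53 -0.41]
1 rows
--
[0.0016, -0.0021, 0.0023, 0.0023, 0.0001, -0.0033, 1.0],
```

View pics/gs.png

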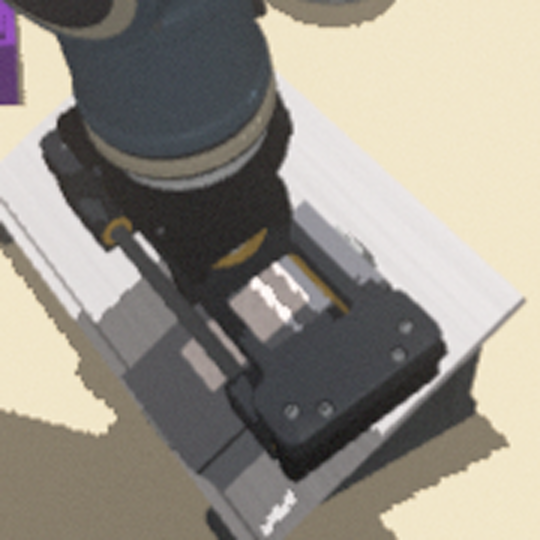

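Correct the last millimetres, settle, then close.

Emit:
servo_tool(deltas=[[0.0016,-0.0021,0.0023,0.002,0,-0.003,1],[0.0016,-0.0021,0.0023,0.002,0,-0.003,1],[0.0016,-0.0021,0.0023,0.002,0,-0.003,1],[0.0016,-0.0021,0.0023,0.002,0,-0.003,-1],[0.0016,-0.0021,0.0023,0.002,0,-0.003,-1],[0.0016,-0.0021,0.0023,0.002,0,-0.003,-1],[0.0016,-0.0021,0.0023,0.002,0,-0.003,-1],[0.0016,-0.0021,0.0023,0.002,0,-0.003,-1],[0.0016,-0.0021,0.0023,0.002,0,-0.003,-1]])

```text
t: 20.4
position: [0.5494, -0.2938, 0.0785]
orientation: [3.141, -0.28, 0.167]
ft_force: [1.2, -0.6, -0.5]
opening: 0.0555
```

```bash
python3 mv.py '[0.0016, -0.0021, 0.0023,0.002,0,-0.003]'; python3 - <<'E'
from to import *
syncavg(2); p,Rt=loadcmd()
R,o=pose(.564,-.291,.054,.168,np.radians(32))
c=R.T@(p-o); D=R.T@Rt.as_matrix()
print("c",c); c[1]=0
np.savez("grasp_shal.npz",c=c,D=D)
p,r=loadcmd()
Rm=Ro.from_euler("ZY",[-.0,-.25]).as_matrix()
Rp=Ro.from_euler("z",-.277).as_matrix()
plan([(p+[0,0,.03],r),(p+[0,0,.09],r),([.54,-.2,.29],Ro.from_matrix(Rm@D)),([.55,.0,.30],Ro.from_matrix(Rp@D))],-1,step=.04,ang=6,hold=2)
E
```

```text
t 20.4 pos [ 0.5494 -0.2938  0.0785] err [-0.0002 -0.0003 -0.0004] rot err(tool) [-0.0003 -0.0004  0.0005] F [ 1.2 -0.6 -0.5] M [-0.27  0.35 -0.07] open 0.0555 q [ 0.34  0.51  0.21  1.97 -0.58  0.52 -0.41]
avg [ 0.5494 -0.2938  0.0785] sd [1.e-05 1.e-05 1.e-05]
c [ 0.00038664 -0.000303    0.02864164]
15 rows
--
[0.0083, 0.0, -0.0288, 0.0, 0.0, 0.0, -1.0],
[0.0166, 0.0, -0.0577, 0.0, 0.0, 0.0, -1.0],
[0.0248, 0.0, -0.0865, 0.0, 0.0, 0.0, -1.0],
[0.0347, -0.0235, -0.1153, -0.0053, -0.077, 0.0418, -1.0],
[0.0446, -0.047, -0.144, -0.0107, -0.1539, 0.0836, -1.0],
[0.0545, -0.0705, -0.1728, -0.016, -0.2309, 0.1254, -1.0],
[0.0644, -0.094, -0.2016, -0.0213, -0.3079, 0.1671, -1.0],
[0.0718, -0.1266, -0.2012, -0.018, -0.3483, 0.2142, -1.0],
[0.0792, -0.1591, -0.2008, -0.0145, -0.3886, 0.2614, -1.0],
[0.0866, -0.1917, -0.2005, -0.0111, -0.4289, 0.3085, -1.0],
[0.0939, -0.2243, -0.2001, -0.0076, -0.4692, 0.3558, -1.0],
[0.1013, -0.2569, -0.1997, -0.0041, -0.5093, 0.4031, -1.0],
--
[0.1087, -0.2895, -0.1994, -0.0006, -0.5495, 0.4504, -1.0],
[0.1087, -0.2895, -0.1994, -0.0006, -0.5495, 0.4504, -1.0],
[0.1087, -0.2895, -0.1994, -0.0006, -0.5495, 0.4504, -1.0],
```

Emit:
servo_tool(deltas=[[0.004,0,-0.012,0,0,0,-1],[0.012,0,-0.043,0,0,0,-1],[0.0248,0,-0.086,0,0,0,-1],[0.035,-0.024,-0.115,-0.005,-0.077,0.042,-1],[0.045,-0.047,-0.144,-0.011,-0.154,0.084,-1],[0.054,-0.07,-0.173,-0.016,-0.231,0.125,-1],[0.064,-0.094,-0.202,-0.021,-0.308,0.167,-1],[0.072,-0.127,-0.201,-0.018,-0.348,0.214,-1],[0.079,-0.159,-0.201,-0.015,-0.389,0.261,-1],[0.087,-0.192,-0.2,-0.011,-0.429,0.308,-1],[0.094,-0.224,-0.2,-0.008,-0.469,0.356,-1],[0.101,-0.257,-0.2,-0.004,-0.509,0.403,-1]])

```text
t: 21.65
position: [0.5471, -0.0315, 0.2987]
orientation: [-3.138, 0.24, -0.232]
ft_force: [0.2, 0.7, -4.6]
opening: 0.0561
```

```bash
python3 mv.py '[0.101, -0.257, -0.2, -0.004, -0.509, 0.403]'; python3 - <<'E'
from pl import *
g=np.load("grasp_shal.npz");c,D=g["c"],g["D"]
Rp=Ro.from_euler("z",-.277).as_matrix(); T=Ro.from_matrix(Rp@D)
print(np.array([.5437,.2287,.126]))
plan([([.56,.12,.29],T),(np.array([.5437,.2287,.166])+Rp@c,T)],-1,step=.04,ang=6,hold=3)
E
```

```text
t 21.65 pos [ 0.5471 -0.0315  0.2987] err [-0.0009  0.0018  0.0002] rot err(tool) [-0.0001 -0.0029  0.0017] F [ 0.2  0.7 -4.6] M [-0.18 -0.33 -0.02] open 0.0561 q [-0.31  0.35  0.43  1.64 -0.18  1.42 -1.64]
[0.5437 0.2287 0.126 ]
11 rows
--
[-0.0052, -0.038, 0.0036, 0.0017, -0.0104, 0.0115, -1.0],
[-0.0103, -0.076, 0.0072, 0.0034, -0.0209, 0.0229, -1.0],
[-0.0155, -0.114, 0.0108, 0.0052, -0.0313, 0.0344, -1.0],
[-0.0207, -0.1519, 0.0144, 0.0069, -0.0417, 0.0458, -1.0],
[-0.0249, -0.1774, 0.04, 0.0069, -0.0417, 0.0458, -1.0],
[-0.0291, -0.2028, 0.0657, 0.0069, -0.0417, 0.0458, -1.0],
[-0.0333, -0.2282, 0.0913, 0.0069, -0.0417, 0.0458, -1.0],
[-0.0375, -0.2536, 0.117, 0.0069, -0.0417, 0.0458, -1.0],
[-0.0375, -0.2536, 0.117, 0.0069, -0.0417, 0.0458, -1.0],
[-0.0375, -0.2536, 0.117, 0.0069, -0.0417, 0.0458, -1.0],
[-0.0375, -0.2536, 0.117, 0.0069, -0.0417, 0.0458, -1.0],
```

Emit:
servo_tool(deltas=[[-0.005,-0.038,0.004,0.002,-0.01,0.011,-1],[-0.01,-0.076,0.007,0.003,-0.021,0.023,-1],[-0.016,-0.114,0.011,0.005,-0.031,0.034,-1],[-0.021,-0.152,0.014,0.007,-0.042,0.046,-1],[-0.025,-0.177,0.04,0.007,-0.042,0.046,-1],[-0.029,-0.203,0.066,0.007,-0.042,0.046,-1],[-0.033,-0.228,0.091,0.007,-0.042,0.046,-1],[-0.0375,-0.2536,0.117,0.007,-0.0417,0.0458,-1],[-0.0375,-0.2536,0.117,0.007,-0.0417,0.0458,-1],[-0.0375,-0.2536,0.117,0.007,-0.0417,0.0458,-1],[-0.0375,-0.2536,0.117,0.007,-0.0417,0.0458,-1]])

```text
t: 22.75
position: [0.5443, 0.2277, 0.1954]
orientation: [3.14, 0.278, -0.279]
ft_force: [0.2, -0.8, -3.8]
opening: 0.0554
```

```bash
python3 - <<'E'
from pl import *
from edge import *
where("shal");syncavg(3); where("shal")
o=env.get_image("side"); I=o["img"];C=cam(o)
g=np.load("grasp_shal.npz");p,r=loadcmd();R=r.as_matrix()@g["D"].T;O=p-R@g["c"]
a,b=.06,.028
def segs(zl,zh): return [((-a,-b,0),(a,-b,0)),((-a,-b,zl),(-a,-b,zh)),((a,-b,zl),(a,-b,zh))]
print(edgefit(I,C,R,O,.04,segs(.006,.025)))
Rb=Ro.from_euler("z",-.279).as_matrix()
print(edgefit(I,C,Rb,np.array([.5437,.2285,.02]),.05,segs(.002,.03)))
print(edgefit(I,C,Rb,np.array([.5437,.2285,.07]),.056,segs(.004,.03)))
place("shal",[.5437,.2287,.1305],-.277,step=.015,hold=3)
cv2.imwrite("pics/sh1.png",cv2.resize(I[120:250,235:365,::-1],None,fx=4.5,fy=4.5,interpolation=2))
E
```

```text
shal origin [0.5439 0.2278 0.1668] rpy [-2.00e-04 -1.00e-03 -2.78e-01] F [ 0.2 -0.8 -3.8] M [-0.23 -0.41  0.03] t 22.75 open 0.0554
avg [0.5445 0.2276 0.1957] sd [1.3e-04 7.0e-05 1.6e-04]
shal origin [0.5443 0.2277 0.1672] rpy [ 0.0008 -0.0013 -0.2788] F [ 0.2  0.2 -3.2] M [-0.22 -0.37 -0.01] t 22.85 open 0.0553
[(0.26, 40.7, [0.05, 1.0]), (-0.5, -41.2, [0.99, -0.12]), (-0.53, 42.3, [1.0, -0.04])]
[(0.26, -12.5, [0.06, 1.0]), (-0.65, 11.1, [0.99, -0.12]), (-0.56, -14.2, [1.0, -0.04])]
[(2.62, -5.6, [0.06, 1.0]), (-2.8, -29.4, [0.99, -0.12]), (-0.48, 37.6, [1.0, -0.04])]
6 rows
--
[0.0031, -0.0003, 0.0118, -0.0002, -0.0004, -0.0005, -1.0],
[0.0063, -0.0006, 0.0235, -0.0005, -0.0008, -0.0009, -1.0],
[0.0094, -0.0008, 0.0353, -0.0007, -0.0012, -0.0014, -1.0],
[0.0094, -0.0008, 0.0353, -0.0007, -0.0012, -0.0014, -1.0],
[0.0094, -0.0008, 0.0353, -0.0007, -0.0012, -0.0014, -1.0],
[0.0094, -0.0008, 0.0353, -0.0007, -0.0012, -0.0014, -1.0],
```

View pics/sh1.png

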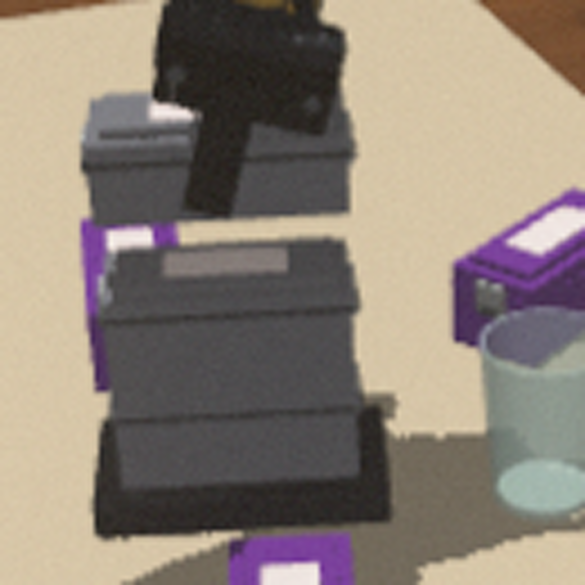

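Emit:
servo_tool(deltas=[[0.003,0,0.0118,0,0,0,-1],[0.006,-0.0006,0.0235,0,-0.001,-0.001,-1],[0.0086,-0.0008,0.0325,-0.0007,-0.0012,-0.0014,-1],[0.0086,-0.0008,0.0325,-0.0007,-0.0012,-0.0014,-1],[0.0086,-0.0008,0.0325,-0.0007,-0.0012,-0.0014,-1],[0.0086,-0.0008,0.0325,-0.0007,-0.0012,-0.0014,-1]])

```text
t: 23.5
position: [0.5436, 0.2299, 0.1615]
orientation: [3.141, 0.28, -0.276]
ft_force: [0.6, 0.5, -4.6]
opening: 0.056
```

```bash
python3 - <<'E'
from pl import *
syncavg(3); where("shal")
place("shal",[.5437,.2286,.1285],-.277,step=.0015,hold=2)
E
```

```text
avg [0.5436 0.2299 0.1617] sd [3.e-05 1.e-05 8.e-05]
shal origin [0.5432 0.2301 0.1331] rpy [ 0.0008  0.0009 -0.2751] F [ 0.7 -0.  -4.4] M [-0.24 -0.37 -0.02] t 23.6 open 0.0561
6 rows
--
[0.0005, 0.0003, 0.001, -0.0001, 0.0003, 0.0005, -1.0],
[0.001, 0.0006, 0.0021, -0.0001, 0.0005, 0.001, -1.0],
[0.0015, 0.001, 0.0031, -0.0002, 0.0008, 0.0015, -1.0],
[0.002, 0.0013, 0.0041, -0.0002, 0.001, 0.002, -1.0],
[0.002, 0.0013, 0.0041, -0.0002, 0.001, 0.002, -1.0],
[0.002, 0.0013, 0.0041, -0.0002, 0.001, 0.002, -1.0],
```

Emit:
servo_tool(deltas=[[0.0008,0.0013,0,0,0.001,0.002,-1],[0.0008,0.0013,0,0,0.001,0.002,-1],[0.0011,0.0013,0.001,0,0.001,0.002,-1],[0.0014,0.0013,0.002,0,0.001,0.002,-1],[0.0017,0.0013,0.003,0,0.001,0.002,-1],[0.002,0.0013,0.004,0,0.001,0.002,-1],[0.002,0.0013,0.004,0,0.001,0.002,-1]])

```text
t: 24.3
position: [0.5436, 0.2283, 0.1566]
orientation: [3.14, 0.28, -0.278]
ft_force: [0.3, -0.6, -4.2]
opening: 0.0557
```

```bash
python3 - <<'E'
from pl import *
where("shal")
E
```

```text
shal origin [0.5432 0.2284 0.128 ] rpy [-0.0006  0.001  -0.277 ] F [ 0.3 -0.6 -4.2] M [-0.22 -0.3  -0.04] t 24.3 open 0.0557
```

No contact at z 0.128, so the rim is round the panel. Going on down.

Emit:
servo_tool(deltas=[[0.0003,0,0.001,0,0,0,-1],[0.0005,0,0.002,0,0,0,-1],[0.0005,0,0.002,0,0,0,-1]])

```text
t: 24.6
position: [0.5438, 0.2284, 0.1551]
orientation: [3.141, 0.279, -0.278]
ft_force: [-0.1, -0.8, -2.8]
opening: 0.0556
```

```bash
python3 - <<'E'
from pl import *
where("shal")
E
```

```text
shal origin [0.5434 0.2285 0.1264] rpy [-0.      0.0005 -0.2771] F [-0.1 -0.8 -2.8] M [-0.19 -0.26 -0.05] t 24.6 open 0.0556
```

Emit:
servo_tool(deltas=[[0.0003,0,0.001,0,0,0,-1],[0.0005,0,0.002,0,0,0,-1],[0.0005,0,0.002,0,0,0,-1]])

```text
t: 24.9
position: [0.5439, 0.2284, 0.1549]
orientation: [-3.141, 0.28, -0.278]
ft_force: [-2.2, -1.9, 6.7]
opening: 0.0556
```

```bash
python3 - <<'E'
from pl import *
where("shal")
E
```

```text
shal origin [0.5435 0.2285 0.1263] rpy [ 0.001   0.0009 -0.2772] F [-2.2 -1.9  6.7] M [-0.16  0.8   0.11] t 24.9 open 0.0556
```

Emit:
servo_tool(deltas=[[0.0003,0,0.001,0,0,0,-1],[0.0004,0,0.0015,0,0,0,-1],[0.0004,0,0.0015,0,0,0,-1],[0.0004,0,0.0015,0,0,0,-1],[0.0004,0,0.0015,0,0,0,-1],[0.0004,0,0.0015,0,0,0,-1],[0.0004,0,0.0015,0,0,0,-1]])

```text
t: 25.6
position: [0.5438, 0.2284, 0.1549]
orientation: [-3.141, 0.28, -0.277]
ft_force: [-3.9, -3.2, 14.9]
opening: 0.0557
```

```bash
python3 - <<'E'
from pl import *
where("shal")
E
```

```text
shal origin [0.5434 0.2286 0.1263] rpy [ 0.0016  0.0012 -0.277 ] F [-3.9 -3.2 14.9] M [-0.38  1.52  0.22] t 25.6 open 0.0557
```

Emit:
servo_tool(deltas=[[-0.0003,0,-0.001,0,0,0,-1],[-0.0006,0,-0.002,0,0,0,-1],[-0.0007,0,-0.0025,0,0,0,-1],[-0.0007,0,-0.0025,0,0,0,0],[-0.0007,0,-0.0025,0,0,0,1],[-0.0007,0,-0.0025,0,0,0,1],[-0.0007,0,-0.0025,0,0,0,1],[-0.0007,0,-0.0025,0,0,0,1],[-0.0007,0,-0.0025,0,0,0,1]])

```text
t: 26.5
position: [0.5436, 0.2285, 0.1536]
orientation: [3.14, 0.28, -0.278]
ft_force: [-0.1, -0.1, 0.5]
opening: 0.0842
```

Emit:
servo_tool(deltas=[[0,0,-0.015,0,0,0,1],[0,0,-0.035,0,0,0,1],[0,0,-0.06,0,0,0,1],[0,0,-0.085,0,0,0,1],[0,0,-0.11,0,0,0,1],[0,0,-0.13,0,0,0,1]])

```text
t: 27.1
position: [0.5792, 0.2184, 0.2816]
orientation: [-3.141, 0.277, -0.278]
ft_force: [0.4, 0.1, 0.2]
opening: 0.0872
```

Emit:
servo_tool(deltas=[[0.005,0.04,-0.005,0,0.05,0,1],[0.01,0.08,-0.01,0,0.1,0,1],[0.015,0.12,-0.01,0,0.15,0,1],[0.02,0.16,-0.01,0,0.2,0,1],[0.02,0.2,-0.01,0,0.25,0,1],[0.02,0.24,-0.01,0,0.28,0,1],[0.02,0.28,-0.01,0,0.28,0,1],[0.02,0.3,-0.01,0,0.28,0,1],[0.02,0.3,-0.01,0,0.28,0,1]])

```text
t: 28.0
position: [0.5163, -0.0799, 0.2848]
orientation: [3.141, -0.003, -0.285]
ft_force: [-1.0, 0.2, 0.7]
opening: 0.087
```

```bash
python3 - <<'E'
from to import *
from edge import *
s=env.observe(); print(s["t"],s["position"],s["ft_force"],s["opening"])
out={n:env.get_image(n) for n in("side","top")}
cv2.imwrite("pics/endf.png",np.hstack([cv2.resize(out[n]["img"][:,:,::-1],(400,300)) for n in("side","top")]))
S=out["side"]["img"][120:250,220:350,::-1];t=out["top"]["img"][190:310,180:300,::-1]
cv2.imwrite("pics/end.png",np.hstack([cv2.resize(S,(400,400),interpolation=2),cv2.resize(t,(400,400),interpolation=2)]))
pickle.dump(out,open("end.pkl","wb"))
E
```

```text
28.0 [ 0.51628404 -0.07992247  0.28479982] [-1.02759201  0.20750014  0.699112  ] 0.08704045203884127
```

View pics/end.png

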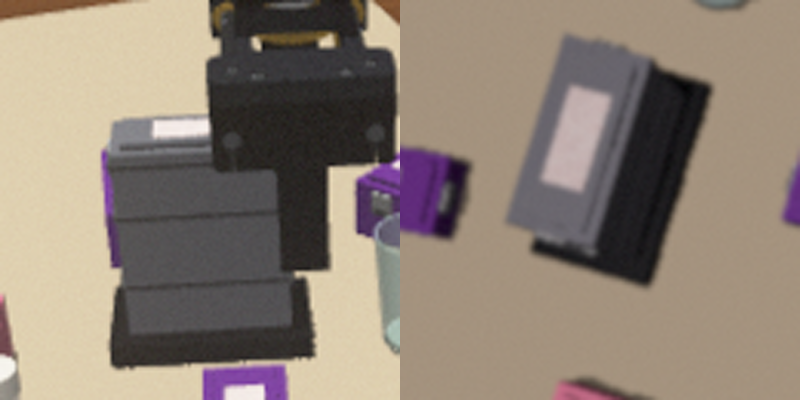

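View pics/endf.png

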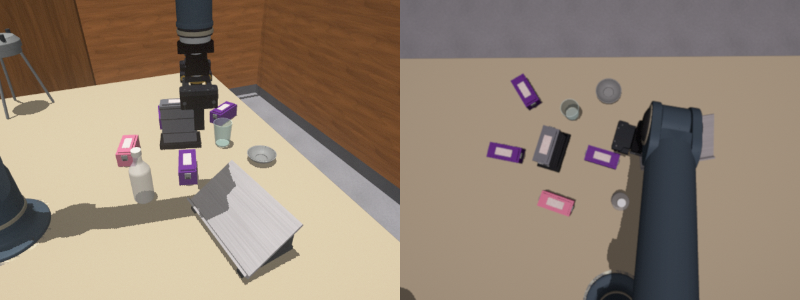

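```bash
python3 - <<'E'
from edge import *
o=pickle.load(open("end.pkl","rb"));C=cam(o["top"])
q,th,a=labelquad(o["top"]["img"],(216,208,250,254)); print(np.round(q,1).tolist(),a)
def f(u): 
    A=proj(C,label3d([u[0],u[1],u[3] if len(u)>3 else .126,u[2]],0,.0275,.0615,.045)); return (A-match(A,q)).ravel()
s=least_squares(f,[.545,.2285,-.28]); print(s.x,np.round(s.fun,2))
C=cam(o["side"]);I=o["side"]["img"];Rb=Ro.from_euler("z",-.279).as_matrix();a,b=.06,.028
def sg(h): return [((-a,-b,0),(-.01,-b,0)),((-a,-b,.006),(-a,-b,h))]
for z,h in((.02,.03),(.07,.03),(.126,.024)): print(z,edgefit(I,C,Rb,np.array([.5437,.2285,z]),0,sg(h),rng=1.5))
o0=pickle.load(open("scan.pkl","rb"))
for n in("side","top"):
    d=np.abs(o0[n]["img"].astype(int)-o[n]["img"]).sum(2)
    for th in("beaker","bottle","dish","plinth"):
        r=o0[n,th]
        if r: print(n,th,round(float(np.median(d[r[0]["mask"]])),1))
E
```

```text
[[243.4, 218.2], [234.3, 247.4], [221.4, 243.8], [230.5, 214.9]] 408.578125
[ 0.54488922  0.22827602 -0.27321618] [-0.02 -0.29  0.02  0.02  0.1   0.17 -0.11  0.08]
0.02 [(0.18, -11.7, [0.06, 1.0]), (-0.55, 10.9, [0.99, -0.12])]
0.07 [(1.4, -1.3, [0.06, 1.0]), (-0.77, -1.9, [0.99, -0.12])]
0.126 [(1.45, -0.8, [0.05, 1.0]), (-0.78, -14.2, [0.99, -0.12])]
side beaker 26.0
side bottle 29.0
side dish 32.0
side plinth 7.0
top beaker 54.0
top bottle 50.0
top dish 51.0
top plinth 18.0
```

```bash
python3 - <<'E'
from bench import env
import pickle
o=pickle.load(open("scan.pkl","rb"))
env.get_image("side")
for th in("beaker","bottle","dish"):
    r=env.regions_of(th,"side"); print(th,[int(x) for x in o["side",th][0]["bbox"]],[int(x) for x in r[0]["bbox"]] if r else None)
s=env.observe(); print(s["t"],s["ft_force"],s["qvel"].max())
print(env.sign_off())
E
```

```text
beaker [341, 189, 369, 237] [342, 192, 369, 235]
bottle [205, 235, 246, 328] [205, 236, 247, 328]
dish [394, 233, 443, 257] [393, 233, 445, 258]
28.3 [-0.65088608 -0.06363664  0.42786194] 0.006279529199601963
the job is handed in; nothing more can be done
None
```

I put the deep case on the base case and the shallow case on the deep one, pressed each home, backed the arm clear and handed the job in at about 28 s. The sign-off gave no verdict.

**Pressing:**
- **Deep case:** it bottomed out about 50 mm above the base case's foot. I pressed it with about 19 N for roughly half a second.
- **Shallow case:** it bottomed out about 56 mm above the deep case's foot. I pressed it the same way, also with about 19 N.
- Both forces are the wrist reading plus the case's weight. The case-to-case force could not be read directly.

**Last checks:**
- **Alignment:** in the top camera the three cases' centres agree to within 0.5 mm and their turn to within 0.01 rad.
- **Bystanders:** the beaker, bottle and dish outlines in the side picture are within 3 pixels of where they started.
- **Arm:** it was clear of everything, with under 1 N at the wrist.
- **Not confirmed:** in the side picture the arm hid part of the stack. The seams between cases gave too weak an edge to measure, so full seating rests on the contact heights and the pictures, where the seams look closed.

At first the rack pick ran into joint limits with the tool square to the deck. I gripped both cases with the tool tilted 16° instead and kept that lean while setting them down.

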